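# Roll-test plated shafts and put the straight ones under nitrogen

### The job

Check every silver-plated shaft waiting on the feed ledge by rolling it down the granite ramp, without picking it up first: those that roll freely to the stop lugs are straight and go into the V grooves of the purge-box drawer, one to a groove; those that rock and hang up on the ramp are bent and go into the reject tray. When all are sorted, push the drawer fully home, and only then open the purge valve to half (45 degrees). Leave the other things on the bench where they are.

Things in the scene. Friction and masses are not known exactly. Their poses are not given: they have to be found in the camera images.
- roll_plate: roll-test plate, fixed: dark granite on an aluminium base, 150 mm wide (x), 445 mm long (y). Origin at bench level under the edge between the level feed ledge (y 0 to +265 mm, top at z = 65 mm, 12 mm fence at its rear end) and the ramp (y 0 to -176 mm, falling 5 degrees towards -y). Side guides, inner faces at x = +-67 mm, stand 12 mm above the ledge.
- ramp_edge (a point): middle of the edge where the ledge meets the ramp, on the surface; axes as roll_plate. The first shaft waits about 22 mm from it (+y). A straight shaft pushed gently 1 to 3 cm past the edge (to -y) rolls to the stop by itself within 2 s; a bent one rocks on to its side and hangs up on the ramp within some 40 mm of where it is let go.
- ramp_stop (a point): where the centre of a straight shaft lies when it has rolled down against the two stop lugs (14 mm high, at x = +-50 mm; 82 mm clear between them; ramp open for 30 mm beyond, so fingers fit); axes as roll_plate. Two shafts here together would touch and leave no room for fingers: clear one before sending the next.
- cradle (a point): centre of a shaft seated in the middle of three V grooves in the drawer of the purge box (fixed white box, clear top, 240 x 230 x 109 mm); moves with the drawer. x runs along the grooves to the drawer's back, z up. Grooves at y = -52, 0, +52 mm, each of two V blocks 10 mm thick at x = +-35 mm (60 mm clear between for fingers), 90 degrees, 35 mm wide at the rim, which is 6 mm above this point.
- drawer_floor (a point): drawer floor under the cradle point, 29 mm below it. Low side walls (y = +-97 mm) end 7 mm below the cradle point. The drawer's front panel (x = -85 to -97 mm) stands 52 mm above the cradle point, and so, 65 mm or more beyond it in +x while the drawer is out, does the box (59 mm above it).
- drawer (a joint): how far the drawer is out, in m: 0 is fully home, front panel flat on the box, 0.17 fully out. It slides out along the cradle's -x, towards the robot, and stays where it is left; about 2 N moves it.
- drawer_bar (a point): middle of the drawer's steel pull bar: 11 mm thick, 110 mm long, level, 35 mm in front of the front panel, 78 mm above the bench; the point's x axis points into the box. Pushing the bar or the panel shuts the drawer.
- valve_grip (a point): purge valve: centre of its flat dark bar handle, 10 mm thick, 58 mm long (along the point's y), 18 mm high, on the upright turning axis (z), 106 mm above the bench. A white scale disc (60 mm across, top 18 mm below this point) marks shut, half and full. Brass body on a post, right of the purge box, joined to it by a steel pipe.
- valve (a joint): opening angle of the purge valve in rad: 0 shut (bar across the pipe), 0.785 half open (45 degrees), 1.571 fully open (bar in line with the pipe). Opens counter-clockwise seen from above, stays where it is left, needs about 0.1 N m.
- reject_tray_in (a point): centre of the inner floor of the reject tray: a loose dark steel tray, 135 (x) x 130 (y) x 30 mm, walls 3 mm, inner floor 3 mm above the bench, z up.
- shaft_a_mid (a point): bare silver steel shaft, 16 mm diameter, 100 mm long, 0.11 to 0.22 kg, thin ring grooves near its ends; point on the axis half-way along, x axis along the shaft (a bent one: along one half; y, z turn as it rolls). Straight, or bent 11 to 13 degrees near its middle; the five are otherwise alike, any may be absent. Starts lying across the feed ledge, some 50 mm from the next.
- shaft_b_mid (a point): another shaft, as described for shaft_a_mid; straight or bent, may be absent
- shaft_c_mid (a point): another shaft, as described for shaft_a_mid; straight or bent, may be absent
- shaft_d_mid (a point): another shaft, as described for shaft_a_mid; straight or bent, may be absent
- shaft_e_mid (a point): another shaft, as described for shaft_a_mid; straight or bent, may be absent
- solvent_bottle: bystander: white plastic bottle, 150 mm tall, 56 mm wide, origin under its centre
- swab_jar: bystander: glass jar, 70 mm tall, 48 mm wide, origin under its centre
- micrometer: bystander: micrometer lying on the bench, about 110 x 45 x 19 mm
- loupe: bystander: black loupe, 36 mm wide, 28 mm tall, origin under its centre
- standards_case: bystander: flat black case with coating standards, 90 x 120 x 25 mm, origin under its centre
- small_driver: bystander: small screwdriver lying on the bench, 150 mm long
Mind the look-alikes: they are no part of the job. Leave any orange or pink look-alike of the part that bears shaft_b_mid alone.

How it is judged (in metres and radians):
On the way, in this order (a step that is already met when the one before it is completed fails the run):
1. every straight shaft lies in a V groove of the drawer and every bent one in the reject tray (((angle between the x axis of shaft_a_mid and the x axis of shaft_a, either way round below 0.03 rad and (x of shaft_a_mid in the frame of cradle between -0.022 and 0.022 m and y of shaft_a_mid in the frame of cradle between -0.075 and 0.075 m and z of shaft_a_mid in the frame of cradle between -0.006 and 0.006 m and angle between the x axis of shaft_a_mid and the x axis of cradle, either way round below 0.1 rad)) or (angle between the x axis of shaft_a_mid and the x axis of shaft_a, either way round above 0.03 rad and (x of shaft_a_mid in the frame of reject_tray_in between -0.0675 and 0.0675 m and y of shaft_a_mid in the frame of reject_tray_in between -0.065 and 0.065 m and z of shaft_a_mid in the frame of reject_tray_in between 0 and 0.035 m))) and ((angle between the x axis of shaft_b_mid and the x axis of shaft_b, either way round below 0.03 rad and (x of shaft_b_mid in the frame of cradle between -0.022 and 0.022 m and y of shaft_b_mid in the frame of cradle between -0.075 and 0.075 m and z of shaft_b_mid in the frame of cradle between -0.006 and 0.006 m and angle between the x axis of shaft_b_mid and the x axis of cradle, either way round below 0.1 rad)) or (angle between the x axis of shaft_b_mid and the x axis of shaft_b, either way round above 0.03 rad and (x of shaft_b_mid in the frame of reject_tray_in between -0.0675 and 0.0675 m and y of shaft_b_mid in the frame of reject_tray_in between -0.065 and 0.065 m and z of shaft_b_mid in the frame of reject_tray_in between 0 and 0.035 m))) and ((angle between the x axis of shaft_c_mid and the x axis of shaft_c, either way round below 0.03 rad and (x of shaft_c_mid in the frame of cradle between -0.022 and 0.022 m and y of shaft_c_mid in the frame of cradle between -0.075 and 0.075 m and z of shaft_c_mid in the frame of cradle between -0.006 and 0.006 m and angle between the x axis of shaft_c_mid and the x axis of cradle, either way round below 0.1 rad)) or (angle between the x axis of shaft_c_mid and the x axis of shaft_c, either way round above 0.03 rad and (x of shaft_c_mid in the frame of reject_tray_in between -0.0675 and 0.0675 m and y of shaft_c_mid in the frame of reject_tray_in between -0.065 and 0.065 m and z of shaft_c_mid in the frame of reject_tray_in between 0 and 0.035 m))) and ((angle between the x axis of shaft_d_mid and the x axis of shaft_d, either way round below 0.03 rad and (x of shaft_d_mid in the frame of cradle between -0.022 and 0.022 m and y of shaft_d_mid in the frame of cradle between -0.075 and 0.075 m and z of shaft_d_mid in the frame of cradle between -0.006 and 0.006 m and angle between the x axis of shaft_d_mid and the x axis of cradle, either way round below 0.1 rad)) or (angle between the x axis of shaft_d_mid and the x axis of shaft_d, either way round above 0.03 rad and (x of shaft_d_mid in the frame of reject_tray_in between -0.0675 and 0.0675 m and y of shaft_d_mid in the frame of reject_tray_in between -0.065 and 0.065 m and z of shaft_d_mid in the frame of reject_tray_in between 0 and 0.035 m))) and ((angle between the x axis of shaft_e_mid and the x axis of shaft_e, either way round below 0.03 rad and (x of shaft_e_mid in the frame of cradle between -0.022 and 0.022 m and y of shaft_e_mid in the frame of cradle between -0.075 and 0.075 m and z of shaft_e_mid in the frame of cradle between -0.006 and 0.006 m and angle between the x axis of shaft_e_mid and the x axis of cradle, either way round below 0.1 rad)) or (angle between the x axis of shaft_e_mid and the x axis of shaft_e, either way round above 0.03 rad and (x of shaft_e_mid in the frame of reject_tray_in between -0.0675 and 0.0675 m and y of shaft_e_mid in the frame of reject_tray_in between -0.065 and 0.065 m and z of shaft_e_mid in the frame of reject_tray_in between 0 and 0.035 m)))), for 0.2 s.
2. the drawer is fully home (within 6 mm), with the shafts still in place (all of step 1 and value of joint drawer below 0.006 m), for 0.2 s.
3. the purge valve stands at half opening, 45 degrees to within 7 degrees (value of joint valve between 0.663 and 0.907 rad), for 0.2 s.
At the end, for the whole second after the job is handed in: Every straight shaft rests in a V groove of the drawer (square to within 6 degrees, within 22 mm of the groove's middle lengthwise, seated to within 6 mm), every bent one in the reject tray, all at rest; the drawer is within 6 mm of home and the valve at 45 degrees within 7 degrees (all of step 2 and all of step 3 and linear speed of each of shaft_a, shaft_b, shaft_c, shaft_d, shaft_e below 0.03 m/s); the robot touches nothing.
It fails at once if a shaft is picked up (more than 17 mm off the plate) before it has rolled: a straight one above the ledge or the ramp short of the stop lugs, a bent one above the ledge ((x of shaft_a_mid in the frame of roll_plate between -0.08 and 0.08 m and y of shaft_a_mid in the frame of roll_plate between 0 and 0.27 m and z of shaft_a_mid in the frame of roll_plate between 0.09 and 0.112 m) or (x of shaft_b_mid in the frame of roll_plate between -0.08 and 0.08 m and y of shaft_b_mid in the frame of roll_plate between 0 and 0.27 m and z of shaft_b_mid in the frame of roll_plate between 0.09 and 0.112 m) or (x of shaft_c_mid in the frame of roll_plate between -0.08 and 0.08 m and y of shaft_c_mid in the frame of roll_plate between 0 and 0.27 m and z of shaft_c_mid in the frame of roll_plate between 0.09 and 0.112 m) or (x of shaft_d_mid in the frame of roll_plate between -0.08 and 0.08 m and y of shaft_d_mid in the frame of roll_plate between 0 and 0.27 m and z of shaft_d_mid in the frame of roll_plate between 0.09 and 0.112 m) or (x of shaft_e_mid in the frame of roll_plate between -0.08 and 0.08 m and y of shaft_e_mid in the frame of roll_plate between 0 and 0.27 m and z of shaft_e_mid in the frame of roll_plate between 0.09 and 0.112 m) or (angle between the x axis of shaft_a_mid and the x axis of shaft_a, either way round below 0.03 rad and (x of shaft_a_mid in the frame of roll_plate between -0.08 and 0.08 m and y of shaft_a_mid in the frame of roll_plate between -0.1 and 0.27 m and z of shaft_a_mid in the frame of roll_plate between 0.09 and 0.112 m)) or (angle between the x axis of shaft_b_mid and the x axis of shaft_b, either way round below 0.03 rad and (x of shaft_b_mid in the frame of roll_plate between -0.08 and 0.08 m and y of shaft_b_mid in the frame of roll_plate between -0.1 and 0.27 m and z of shaft_b_mid in the frame of roll_plate between 0.09 and 0.112 m)) or (angle between the x axis of shaft_c_mid and the x axis of shaft_c, either way round below 0.03 rad and (x of shaft_c_mid in the frame of roll_plate between -0.08 and 0.08 m and y of shaft_c_mid in the frame of roll_plate between -0.1 and 0.27 m and z of shaft_c_mid in the frame of roll_plate between 0.09 and 0.112 m)) or (angle between the x axis of shaft_d_mid and the x axis of shaft_d, either way round below 0.03 rad and (x of shaft_d_mid in the frame of roll_plate between -0.08 and 0.08 m and y of shaft_d_mid in the frame of roll_plate between -0.1 and 0.27 m and z of shaft_d_mid in the frame of roll_plate between 0.09 and 0.112 m)) or (angle between the x axis of shaft_e_mid and the x axis of shaft_e, either way round below 0.03 rad and (x of shaft_e_mid in the frame of roll_plate between -0.08 and 0.08 m and y of shaft_e_mid in the frame of roll_plate between -0.1 and 0.27 m and z of shaft_e_mid in the frame of roll_plate between 0.09 and 0.112 m))).
It fails at once if the purge valve is opened (beyond 0.2 rad) while the drawer is out (value of joint valve above 0.2 rad and value of joint drawer above 0.02 m).
It fails at once if a bystander is moved more than 30 mm or knocked over (distance of any of solvent_bottle, swab_jar, micrometer, loupe, standards_case, small_driver from where it was at the start of the episode above 0.03 m or angle between any of solvent_bottle, swab_jar, micrometer, loupe, standards_case, small_driver's own z axis and vertical above 0.5 rad).
Of shaft_a, shaft_b, shaft_c, shaft_d, shaft_e only 3 to 4 are there at a start; the rules pass over those that are not, and their reading is None.
At some moment in a run one of reject_tray may be knocked a few centimetres aside while the robot is not near it.
Once in a run the grip may slacken for a moment while it holds something.
It also fails if it takes over 210 s, if anything falls off the work surface, if the arm or the gripper's body presses on something with over 40 N, if the wrist force passes 120 N, or if a joint passes its speed limit or range.

### The arm

A 7-joint arm with a two-finger parallel gripper is mounted at the origin on the work surface. World frame = base frame: x ahead of the robot, y to its left, z up, the work surface at z = 0. Lengths are in mm, angles in degrees, forces in N, time in s.
With the tool pointing down it reaches from about 350 to 900 mm from the base axis. Payload 7.2 kg.
Tool frame: the origin (TCP) lies midway between the tips of the shut fingers; the grasp point (between the pads) lies 19 mm behind it; z points along the fingers, y is the direction in which the jaws open and shut (so a half turn about z gives the same grasp; the last joint's range is limited). The gripper opens to 88 mm and grips with 3 to 60 N. Pads are 20 mm wide; open, the fingers measure 115 mm over their backs; the gripper's body (75 mm by 178 mm) begins 61 mm behind the grasp point.
Start: joints at [63.988, 23.554, -0.728, 91.456, 0.321, 64.991, -4.71], TCP at [235.177, -579.069, 222.653] pointing down, gripper open.
Joint ranges: [-169.25, 169.25], [-16.82, 113.86], [-84.01, 82.57], [7.8, 145.47], [-59.2, 239.2], [7.22, 106.19], [-163.78, 163.78]. Speed limits (degrees/s): [136.94, 136.94, 172.46, 172.46, 180, 180, 180].

### API

Orientations are given as a 3x3 rotation matrix whose columns are the frame's x, y, z axes.
In Python, from rig import * gives the robot as it stands.
- The arm moves only by the shell command python3 -m handwheel 'ROWS' [FORCE]. ROWS is JSON, one flat list of numbers, 5 for each row, row after row: the opening, from 0 (shut) to 1 (fully open), then the shift along the tool's x, y, z in cm, then the turn about the tool's z in rad. A call has 1 to 8 rows; each row shifts and turns the commanded pose from where the row before left it, along the tool's axes as they then stand; what a row does not reach is not made up. A row lasts 1/8 s, in which the tool goes at most 62.5 mm and 10.7 degrees, less where a joint would pass 70% of its speed; a pose out of reach is approached as far as the arm can. A call with a gripper value outside its range is refused whole. The fingers move at their own pace and stop on an object; FORCE is the grip in N (left out, the last holds). Time passes only in rows, so rows that do not move let the fingers close. It gives the time, the measured TCP pose, the force and the opening at its end, in the units of the state.
- observe(): the state, without advancing time (a new reading comes with each control period).
- snapshot(name): name is "scene" or "side" or "wrist"; returns a dict with "pixels" (384x512x3 uint8, blue, green, red), "fovy" (degrees; the focal length in pixels is half the picture's height over the tangent of half this angle, whatever the lens; pixels are square), "cx", "cy" (the principal point, pixels), "dist_coeffs" ([k1, k2, p1, p2, k3] as OpenCV has them; the pictures are not rectified), "T" (4x4, takes a point from camera to world coordinates). Camera axes: x right, y down, z forward; pixel columns grow to the right and rows downward; lengths in mm; the calibration is good to about 2 mm. A picture is of the moment at which its call begins. There is no depth.
- close_job(): hands the job in, once; it reports no verdict.
Trained networks look in a picture, given as the dict that the camera call returned (one of the last four; its "shot" number tells which), for a name from the list of things; names that differ only in an ending like _2 or _b are one class to them, and where a whole thing is asked for, a point or a joint stands for the part that bears it (a point fixed in the world has none). Each returns a list of dicts, best first, with "conf" (0 to 1); they miss things now and then, are a little off and sometimes report something else, mostly with a low value. They report only what shows in the picture. A call takes as long as a camera call. They do not tell look-alikes from the thing itself.
- silhouettes(picture, query): "region" (384x512 bool, what is visible of it) and "extent" ([left, top, width, height] in pixels, round what is visible of it).
- tip_of(picture, query): "at" ([column, row] in pixels: a listed point, or the origin of a listed thing).
The state is a dict: "t": time; "joint_positions": joint angles; "joint_velocities": joint speeds; "effort": joint torques, N m; "ee_pos": TCP position; "ee_rot": TCP orientation; "contact_force": force on the tool from outside, world axes, zero at the start; "ft_torque": the same for the moment, N m; "gripper_width": finger opening in mm.
Only numpy, scipy, OpenCV 4.12 (cv2) and the standard library are available. Lean on these libraries where they do the work, as an engineer would, in place of code of your own. Each camera call takes 0.05 s, during which the arm holds its last target.

## Working session

There is one attempt and no reset: what is moved stays moved. The work goes in short steps, Python scripts to look and compute and a shell command to move; the robot and the scene stay as the last step left them, time stands still between calls to the robot, and variables do not carry over. Pictures are saved under pics/ and viewed, and the job is handed in when it is done.

```bash
ls; mkdir -p pics; python3 - <<'E'
from rig import *
import cv2
s=observe()
print({k:s[k] for k in ('t','ee_pos','ee_rot','contact_force','gripper_width')})
for n in ('scene','side','wrist'):
    p=snapshot(n); cv2.imwrite(f'pics/{n}0.png',p['pixels'])
    print(n,p['fovy'],p['cx'],p['cy'],p['dist_coeffs'],p['T'])
    for q in ['roll_plate','ramp_edge','ramp_stop','cradle','drawer_bar','valve_grip','reject_tray_in','shaft_a_mid']:
        print(q,[(round(d['conf'],2),[round(float(x)) for x in d['at']]) for d in tip_of(p,q)][:7])
E
```

```text
pics
{'t': 0.0, 'ee_pos': array([ 234.94503179, -578.61833808,  221.81535035]), 'ee_rot': array([[ 9.26508225e-01,  3.76273846e-01, -7.08117452e-04],
       [ 3.76274496e-01, -9.26507109e-01,  1.44283914e-03],
       [-1.13173221e-04, -1.60324887e-03, -9.99998708e-01]]), 'contact_force': array([-0.68577451, -0.02252549, -0.03863423]), 'gripper_width': 87.84685871171276}
scene 48.5895116622898 252.17046058595275 188.54156736103246 [-0.08258664  0.          0.          0.          0.        ] [[-5.31074891e-01  7.09634667e-01 -4.63009827e-01  1.16882259e+03]
 [ 8.47175074e-01  4.54971632e-01 -2.74399722e-01  4.91939626e+02]
 [ 1.59327808e-02 -5.37977187e-01 -8.42808812e-01  1.29993879e+03]
 [ 0.00000000e+00  0.00000000e+00  0.00000000e+00  1.00000000e+00]]
roll_plate [(0.73, [258, 205])]
ramp_edge [(0.81, [261, 194])]
ramp_stop [(0.73, [227, 178])]
cradle [(0.58, [182, 167]), (0.44, [266, 194])]
drawer_bar [(0.88, [204, 132]), (0.36, [268, 195]), (0.26, [122, 148])]
valve_grip [(0.56, [146, 126])]
reject_tray_in [(0.65, [221, 240]), (0.43, [182, 167])]
shaft_a_mid []
side 53.8334305900
[... 471 characters left out ...]
5, [263, 180]), (0.29, [212, 236])]
cradle [(0.61, [278, 152])]
drawer_bar [(0.71, [311, 156])]
valve_grip [(0.73, [321, 178]), (0.38, [304, 114])]
reject_tray_in [(0.83, [206, 189])]
shaft_a_mid []
wrist 60.9691633516043 259.2357908138354 192.74295909047802 [-0.07514074  0.          0.          0.          0.        ] [[ 3.76585158e-01 -8.92273429e-01 -2.49061733e-01  3.02592514e+02]
 [-9.26381554e-01 -3.62454070e-01 -1.02197182e-01 -5.50504001e+02]
 [ 9.14391184e-04  2.69212137e-01 -9.63080469e-01  3.85788184e+02]
 [ 0.00000000e+00  0.00000000e+00  0.00000000e+00  1.00000000e+00]]
roll_plate []
ramp_edge []
ramp_stop []
cradle []
drawer_bar []
valve_grip []
reject_tray_in []
shaft_a_mid []
```

View pics/scene0.png

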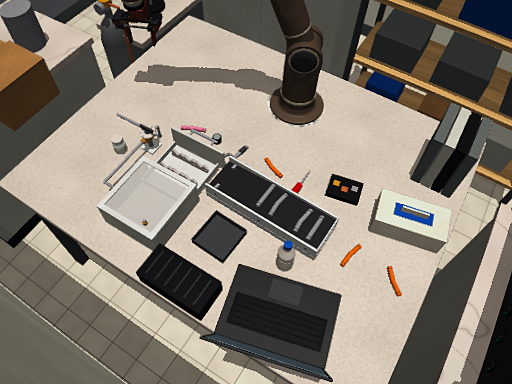

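View pics/side0.png

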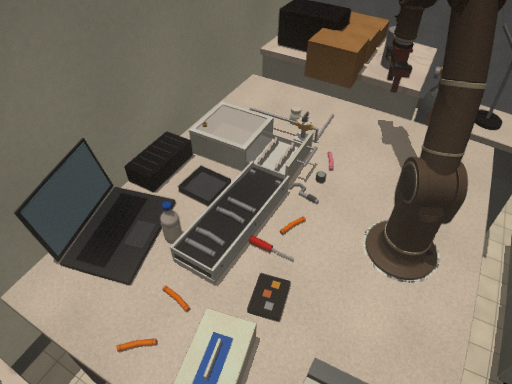

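```bash
python3 - <<'E'
import cv2
a=cv2.imread('pics/scene0.png'); cv2.imwrite('pics/scene0c.png',cv2.resize(a[90:310,90:350],None,fx=3,fy=2.7,interpolation=cv2.INTER_CUBIC))
a=cv2.imread('pics/side0.png'); cv2.imwrite('pics/side0c.png',cv2.resize(a[80:290,130:390],None,fx=3,fy=2.8,interpolation=cv2.INTER_CUBIC))
E
```

```text
(no output)
```

View pics/scene0c.png

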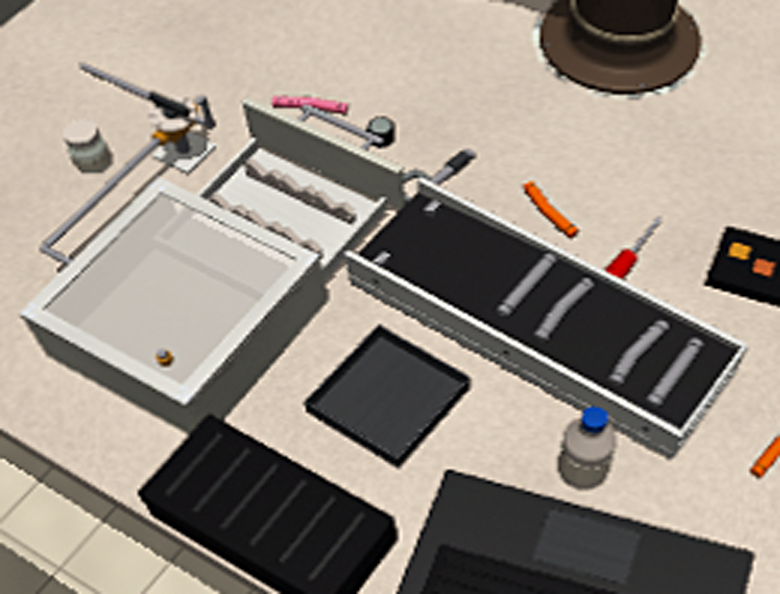

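View pics/side0c.png

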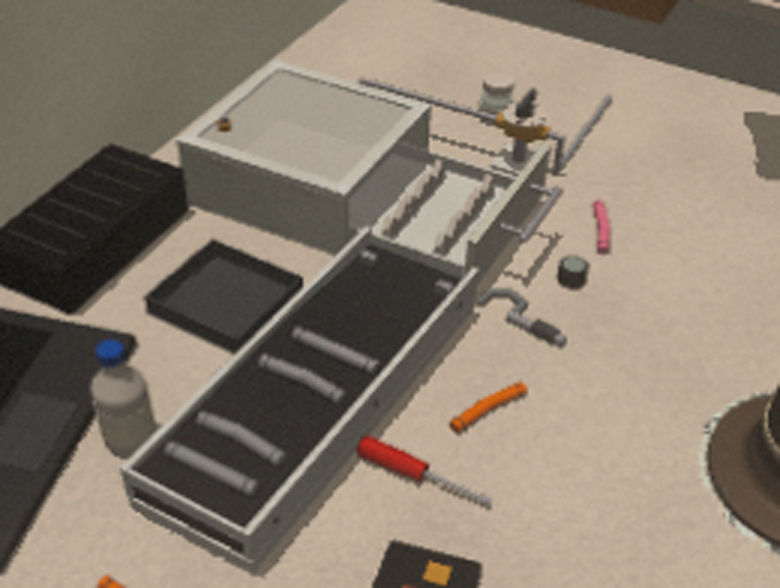

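The scene shows four grey shafts lying across the dark feed ledge, at about (267,193), (280,204), (303,220), (315,226). From the ramp end they look straight, bent, bent, straight.

These could be taken for shafts but aren't:
- orange bent rods at (273,167), (350,255), (393,281)
- the pink rod at (193,128)
- the micrometer at (237,153)
- the steel pipes at (137,123) and (128,165)
- the pull bar at (205,133)

I choose the bare silver ones on the ledge. Next I'll measure the fixtures.

```bash
cat > h.py <<'E'
from rig import *
import cv2, numpy as np
def K(p):
    f=p['pixels'].shape[0]/2/np.tan(np.radians(p['fovy'])/2)
    return np.array([[f,0,p['cx']],[0,f,p['cy']],[0,0,1.]])
def ray(p,uv):
    n=cv2.undistortPoints(np.array([[uv]],float),K(p),np.array(p['dist_coeffs']))[0,0]
    T=np.array(p['T']); d=T[:3,:3]@[n[0],n[1],1]; return T[:3,3],d/np.linalg.norm(d)
def onz(p,uv,z):
    o,d=ray(p,uv); return o+d*(z-o[2])/d[2]
def proj(p,X):
    T=np.linalg.inv(np.array(p['T'])); X=np.atleast_2d(np.array(X,float))
    return cv2.projectPoints(X,cv2.Rodrigues(T[:3,:3])[0],T[:3,3],K(p),np.array(p['dist_coeffs']))[0][:,0]
def tri(*pu):
    A=np.zeros((3,3));b=np.zeros(3)
    for p,uv in pu:
        o,d=ray(p,uv);M=np.eye(3)-np.outer(d,d);A+=M;b+=M@o
    X=np.linalg.solve(A,b); return X,[np.round(proj(p,X)[0]-uv,1) for p,uv in pu]
def crop(p,name,x0,y0,x1,y1,s):
    cv2.imwrite('pics/'+name,cv2.resize(p['pixels'][y0:y1,x0:x1],None,fx=s,fy=s,interpolation=cv2.INTER_CUBIC))
E
python3 - <<'E'
from h import *
np.set_printoptions(precision=1,suppress=True)
a=snapshot('scene');b=snapshot('side')
for q in ['roll_plate','ramp_edge','ramp_stop','cradle','drawer_floor','drawer_bar','valve_grip','reject_tray_in','shaft_a_mid','solvent_bottle','swab_jar','micrometer','loupe','standards_case','small_driver']:
    da=tip_of(a,q);db=tip_of(b,q)
    if da and db:print(q,round(da[0]['conf'],2),round(db[0]['conf'],2),*tri((a,da[0]['at']),(b,db[0]['at'])))
    else: print(q,len(da),len(db))
for p in (a,b):
    for d in silhouettes(p,'shaft_a_mid'):
        r=cv2.minAreaRect(np.argwhere(d['region'])[:,::-1].astype(np.float32)); print(round(d['conf'],2),d['extent'],r)
E
```

```text
roll_plate 0.92 0.91 [501.7 116.5  -8.7] [array([-0.6, -1.2]), array([-1.1,  0.9])]
ramp_edge 0.89 0.95 [504.3 119.1  70.3] [array([-0.5, -1. ]), array([-0.9,  0.8])]
ramp_stop 0.73 0.9 [495.2 -13.   49.8] [array([0.1, 0.3]), array([ 0.2, -0.2])]
cradle 0.98 0.61 [ 532.  -175.9   54.5] [array([-0.7, -1.9]), array([-1.4,  1.3])]
drawer_floor 0.58 0.8 [ 528.8 -192.3   13.8] [array([-0.5, -1.4]), array([-1.,  1.])]
drawer_bar 0.92 0.86 [ 398.3 -181.7   81.9] [array([0. , 0.1]), array([ 0.1, -0.1])]
valve_grip 0.46 0.49 [ 494.6 -373.5  106.4] [array([-0.4, -1.3]), array([-0.9,  0.9])]
reject_tray_in 0.67 0.91 [678.3  83.4   9.7] [array([-0.5, -1. ]), array([-0.8,  0.7])]
shaft_a_mid 0.26 0.33 [566.  184.9 228.9] [array([51.1, 49.8]), array([ 38. , -64.9])]
solvent_bottle 0.89 0.88 [646.7 303.8   7.7] [array([0.1, 0.2]), array([ 0.2, -0.1])]
swab_jar 0.7 0.5 [ 582.2 -464.6  -16.6] [array([0.2, 0.4]), array([ 0.3, -0.3])]
micrometer 0.61 0.62 [392.3 -62.2   3.1] [array([0.1, 0.2]), array([ 0.2, -0.2])]
loupe 0.65 0.44 [378.7  49.8  68.6] [array([ -7.2, -36.5]), array([-36. ,  21.9])]
standards_case 0.68 0.63 [280.2 342.1  -8.5] [array([-0.4, -0.7]), array([-0.8,  0.7])]
small_driver 0.54 0.64 [357.3 204.6   6.2] [array([0.8, 1.4]), array([ 1.4, -1.3])]
0.4 [196.2, 229.6, 29.7, 17.1] ((210.4615478515625, 236.1923065185547), (32.24903106689453, 6.077701091766357), 29.744882583618164)
```

```bash
python3 -m handwheel '[0.45,3.65,-4.39,-1,0, 0.45,3.65,-4.39,-1,0, 0.45,3.65,-4.39,-1,0, 0.45,3.65,-4.39,-1,0, 0.45,3.65,-4.39,-1,0, 0.45,3.65,-4.39,-1,0, 0.45,3.65,-4.39,-1,0]'; python3 -m handwheel '[0.45,3.65,-4.39,-1,0, 0.45,3.65,-4.39,-1,0, 0.45,3.65,-4.39,-1,0, 0.45,3.65,-4.39,-1,0, 0.45,3.65,-4.39,-1,0, 0.45,0,0,0,0.15, 0.45,0,0,0,0.15, 0.45,0,0,0,0.15]'; python3 -m handwheel '[0.45,0,0,0,0, 0.45,0,0,0,0]'
python3 - <<'E'
from h import *
np.set_printoptions(precision=3,suppress=True)
s=observe();print(s['t'],s['ee_pos'],s['ee_rot'],s['joint_positions'])
p=snapshot('wrist');cv2.imwrite('pics/w1.png',p['pixels'])
for q in ['roll_plate','ramp_edge','ramp_stop','cradle','drawer_bar','reject_tray_in']:
    print(q,[(round(d['conf'],2),np.round(d['at'])) for d in tip_of(p,q)][:3])
for d in silhouettes(p,'shaft_a_mid'):
        r=cv2.minAreaRect(np.argwhere(d['region'])[:,::-1].astype(np.float32)); print(round(d['conf'],2),d['extent'],r)
E
```

```text
t: 3.92
ee_pos: [356.6, -196.4, 293.3]
ee_rot: [[0.927, 0.376, 0.001], [0.376, -0.927, -0.001], [0.001, 0.001, -1.0]]
contact_force: [1.1, -0.6, 0.8]
gripper_width: 39.6
t: 4.92
ee_pos: [442.7, 74.0, 342.7]
ee_rot: [[0.998, -0.069, 0.0], [-0.069, -0.998, -0.0], [0.0, 0.0, -1.0]]
contact_force: [0.1, -0.9, 0.2]
gripper_width: 39.3
t: 5.18
ee_pos: [442.7, 73.8, 342.7]
ee_rot: [[0.998, -0.061, 0.0], [-0.061, -0.998, -0.0], [0.0, 0.0, -1.0]]
contact_force: [0.4, -0.6, -0.2]
gripper_width: 39.3
5.175 [442.711  73.815 342.718] [[ 0.998 -0.061  0.   ]
 [-0.061 -0.998 -0.   ]
 [ 0.     0.    -1.   ]] [  19.035    3.231  -35.802  102.021    1.963   75.358 -110.714]
roll_plate [(0.78, array([224., 113.])), (0.2, array([ 54., 124.])), (0.16, array([221., 116.]))]
ramp_edge [(0.6, array([218., 118.]))]
ramp_stop [(0.96, array([317., 110.]))]
cradle [(0.81, array([438.,  82.])), (0.45, array([430.,  83.]))]
drawer_bar [(0.64, array([450., 180.]))]
reject_tray_in [(0.49, array([318., 112.]))]
0.64 [197.1, 83.6, 16.0, 77.0] ((203.6956024169922, 122.38502502441406), (77.50004577636719, 13.511354446411133), 86.12147521972656)
```

View pics/w1.png

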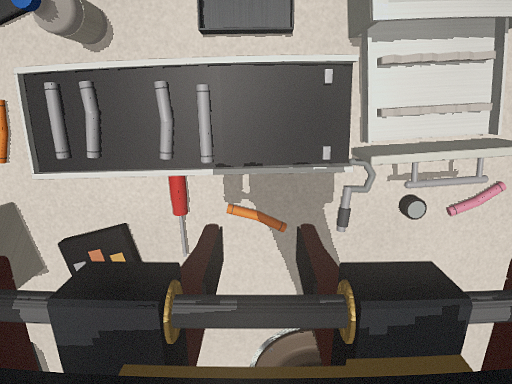

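```bash
python3 - <<'E'
from h import *
from scipy.optimize import least_squares
np.set_printoptions(precision=1,suppress=True)
p=snapshot('wrist');a=snapshot('scene');b=snapshot('side')
crop(p,'w1c.png',0,40,370,200,2.1)
for uv,z in [((216,118),65),((317,110),61),((52,120),73),((89.5,119),73),((164,119),73),((204,122),73),((53,86),73),((64,153),73),((203,86),73),((205,158),73)]:
    print(uv,onz(p,uv,z))
for nm,c in (('s',a),('d',b)): 
    pass
print('cradle',onz(p,(434,83),75), 'bar', onz(p,(447,182),78))
da={}
for q in ['ramp_edge','ramp_stop','cradle','drawer_bar','valve_grip','reject_tray_in']:
    l=[]
    for c in (a,b,p):
        d=tip_of(c,q)
        if d and d[0]['conf']>.5 and not(q=='reject_tray_in' and c is p): l.append((c,d[0]['at']))
    if len(l)>1: print(q,len(l),*tri(*l))
E
```

```text
(216, 118) [498.9 128.   65. ]
(317, 110) [500.8  -6.6  61. ]
(52, 120) [513.8 348.4  73. ]
(89.5, 119) [510.6 295.6  73. ]
(164, 119) [502.8 195.2  73. ]
(204, 122) [495.2 143.1  73. ]
(53, 86) [557.1 337.9  73. ]
(64, 153) [468.4 340.8  73. ]
(203, 86) [540.4 139.8  73. ]
(205, 158) [447.8 146.8  73. ]
cradle [ 527.9 -157.5   75. ] bar [ 395.1 -183.6   78. ]
ramp_edge 3 [507.4 122.5  74.7] [array([-0.3, -2.4]), array([-0.9,  1.8]), array([-0. , -4.1])]
ramp_stop 3 [492.1 -10.8  56.9] [array([1.4, 1. ]), array([-1. , -0.5]), array([4.8, 2.2])]
cradle 3 [ 529.  -181.2   41.7] [array([-0.9, -0.7]), array([-0.5,  0.1]), array([-2.3,  1.5])]
drawer_bar 3 [ 394.7 -187.5   74.3] [array([-0.8, -1.4]), array([-1.3,  1. ]), array([-0.7,  0.9])]
reject_tray_in 2 [682.4  82.9   1.7] [array([-0.4, -0.8]), array([-0.6,  0.5])]
```

View pics/w1c.png

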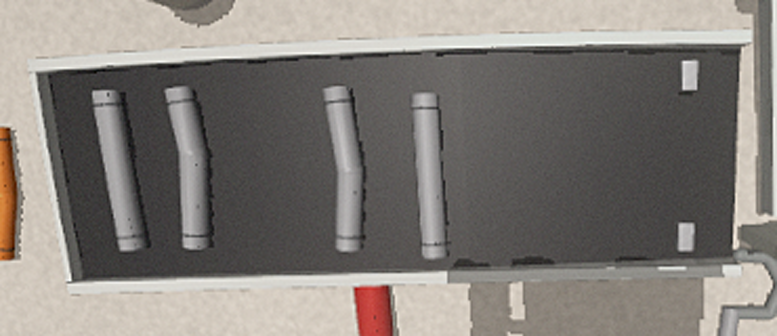

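```bash
python3 - <<'E'
from h import *
a=snapshot('scene');b=snapshot('side')
crop(a,'s2.png',195,145,345,260,5); crop(b,'d2.png',165,150,315,280,4.6)
E
```

```text
(no output)
```

View pics/s2.png

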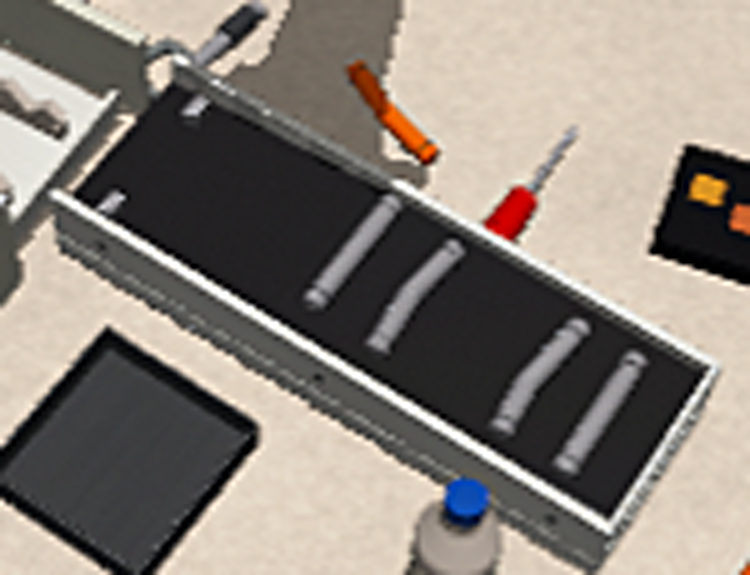

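View pics/d2.png

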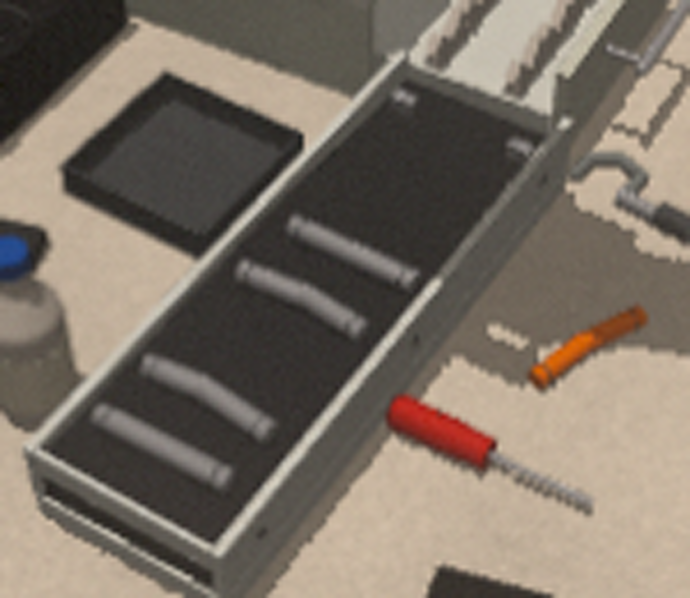

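```bash
python3 - <<'E'
from h import *
np.set_printoptions(precision=1,suppress=True)
p=snapshot('wrist');a=snapshot('scene');b=snapshot('side')
C={'R-':((338,219),(212.4,270.2),(34.3,177.5)),'R+':((317.4,251),(172.2,248.9),(16,71)),'F-':((230.6,157),(287.8,176.5),(353,167.6)),'F+':((206.4,183.6),(252,162),(357,57.6))}
R={}
for k,(x,y,z) in C.items():
    print(k,*tri((a,x),(b,y)),*tri((a,x),(b,y),(p,z)))
    R[k]=tri((a,x),(b,y),(p,z))[0]
ux=(R['R+']-R['R-'])[:2];vy=(R['R-']-R['F-'])[:2];v2=(R['R+']-R['F+'])[:2]
for v in (ux,vy,v2): print(np.linalg.norm(v),np.degrees(np.arctan2(v[1],v[0])))
# lugs, shaft ends
L=[((195+193/5,145+105/5),(165+518/4.6,150+145/4.6),(685/2.1,40+237/2.1)),((195+113/5,145+202/5),(165+403/4.6,150+97/4.6),(689/2.1,40+75/2.1))]
for x,y,z in L: print('lug',*tri((a,x),(b,y),(p,z)))
for uv in [(338,219),(317.4,251)]: print(onz(a,uv,77))
for uv in [(212.4,270.2),(172.2,248.9)]: print(onz(b,uv,77))
for uv in [(34.3,177.5),(16,71)]: print(onz(p,uv,77))
E
```

```text
R- [439.8 391.1  70.4] [array([-0.5, -0.8]), array([-0.9,  0.7])] [439.  392.   72.5] [array([-0.1, -1.1]), array([-0.9,  0.7]), array([ 0.7, -1.1])]
R+ [578.3 386.9  68.4] [array([-0.4, -0.6]), array([-0.6,  0.5])] [579.6 387.4  70.1] [array([-0.4, -0.4]), array([-1.2,  0.1]), array([1. , 1.7])]
F- [421.4 -45.9  73.4] [array([-0.2, -0.5]), array([-0.4,  0.4])] [421.5 -49.   71.7] [array([-0.9, -0.6]), array([-0.1,  0.2]), array([-2.5,  0.3])]
F+ [562.6 -51.6  73.9] [array([-0.1, -0.3]), array([-0.2,  0.2])] [562.8 -54.   72.8] [array([-0.7, -0.4]), array([0.1, 0. ]), array([-2.2,  0.4])]
140.7132317657906 -1.8716744284351363
441.38711592053426 87.72876095004749
441.7111957008419 87.81312537115134
lug [443.7 -17.5  63.9] [array([ 0. , -0.3]), array([-0. ,  0.2]), array([ 0. , -0.6])]
lug [543.  -20.4  63.9] [array([-0.5, -0.4]), array([-0.3,  0.2]), array([-0.8,  0.5])]
[445.3 394.3  77. ]
[583.5 389.6  77. ]
[436.3 391.3  77. ]
[572.9 389.   77. ]
[438.3 390.1  77. ]
[580.9 383.4  77. ]
```

```bash
python3 -m handwheel '[0.45,2.5,-3.7,0,0, 0.45,2.5,-3.7,0,0, 0.45,0,0,5.8,0, 0.45,0,0,5.8,0, 0.45,0,0,5.8,0, 0.45,0,0,5.8,-0.022, 0.45,0,0,0,0]'
python3 - <<'E'
from h import *
p=snapshot('wrist');cv2.imwrite('pics/w2.png',p['pixels']);a=snapshot('side');crop(a,'d3.png',165,110,365,280,3.5)
E
```

```text
t: 7.75
ee_pos: [494.6, 143.5, 107.4]
ee_rot: [[0.999, -0.042, -0.008], [-0.042, -0.999, -0.002], [-0.008, 0.002, -1.0]]
contact_force: [0.7, 0.7, 1.2]
gripper_width: 39.6
```

View pics/w2.png

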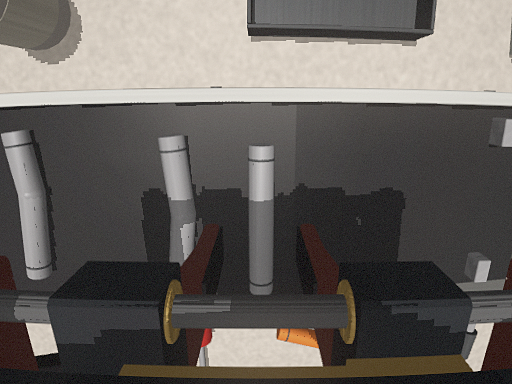

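View pics/d3.png

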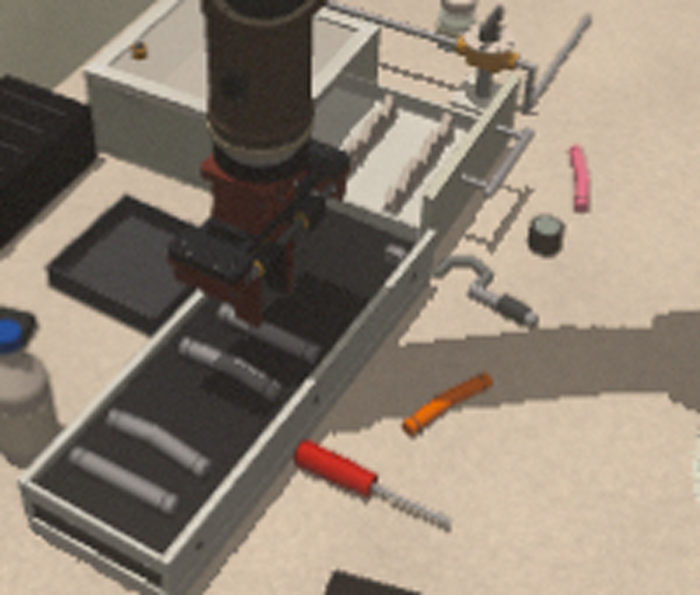

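```bash
python3 - <<'E'
from h import *
np.set_printoptions(precision=1,suppress=True)
p=snapshot('wrist')
for uv in [(261,147),(260,293),(295,100),(174,137),(182,200),(183,262),(249,240),(273,240)]: print(uv,onz(p,uv,73))
E
```

```text
(261, 147) [543.8 142.7  73. ]
(260, 293) [440.7 147.6  73. ]
(295, 100) [571.2 121.2  73. ]
(174, 137) [552.4 196.2  73. ]
(182, 200) [511.6 195.4  73. ]
(183, 262) [467.1 199.6  73. ]
(249, 240) [481.8 153.3  73. ]
(273, 240) [481.1 137.2  73. ]
```

```bash
python3 -m handwheel '[0.45,0,0,1.9,0, 0.45,0,0,1.8,0, 0.35,0,0,0,0, 0.35,0,0,0,0, 0.35,0,0,0,0]';python3 -m handwheel '[0.35,0,0.6,0,0, 0.35,0,0.6,0,0, 0.35,0,0.6,0,0, 0.35,0,0.6,0,0, 0.35,0,0.6,0,0, 0.35,0,0.6,0,0, 0.35,0,0.5,0,0, 0.35,0,0.3,0,0]'
python3 - <<'E'
from h import *
p=snapshot('wrist');cv2.imwrite('pics/w3.png',p['pixels'])
E
```

```text
t: 8.52
ee_pos: [497.9, 144.6, 74.4]
ee_rot: [[0.999, -0.042, 0.001], [-0.042, -0.999, 0.0], [0.001, -0.0, -1.0]]
contact_force: [0.3, 0.1, 0.3]
gripper_width: 30.3
t: 9.52
ee_pos: [495.5, 99.9, 73.6]
ee_rot: [[0.999, -0.043, -0.0], [-0.043, -0.999, -0.0], [-0.0, 0.0, -1.0]]
contact_force: [-0.8, -0.9, 1.2]
gripper_width: 30.7
```

View pics/w3.png

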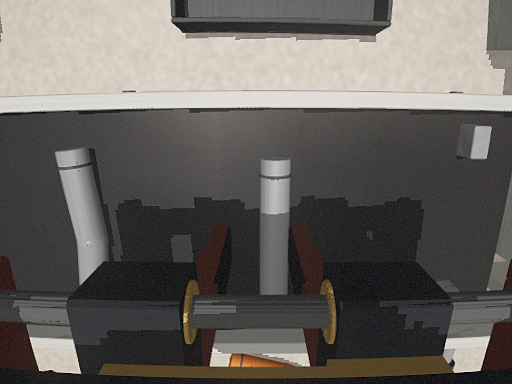

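```bash
python3 -m handwheel '[0.35,0,0,-2,0, 0.35,0,0,-4,0, 0.35,0,0,-5,0, 0.35,0,0,-5,0, 0.35,0,0,0,0, 0.35,0,0,0,0, 0.35,0,0,0,0, 0.35,0,0,0,0]'
python3 - <<'E'
from h import *
p=snapshot('wrist');cv2.imwrite('pics/w4.png',p['pixels'])
E
```

```text
t: 10.58
ee_pos: [495.0, 100.4, 232.5]
ee_rot: [[0.999, -0.042, -0.002], [-0.042, -0.999, -0.0], [-0.002, 0.0, -1.0]]
contact_force: [0.6, -0.7, -0.3]
gripper_width: 30.9
```

View pics/w4.png

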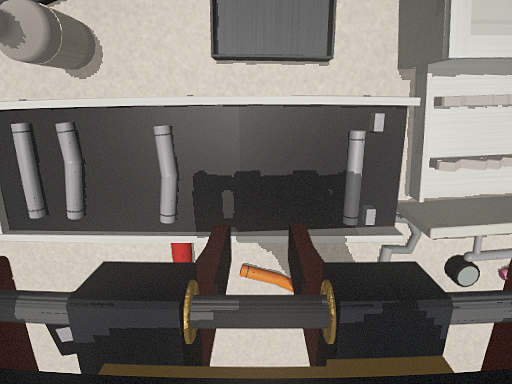

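```bash
python3 - <<'E'
from h import *
np.set_printoptions(precision=1,suppress=True)
p=snapshot('wrist')
A=onz(p,(356.5,132),62);B=onz(p,(351,223),62);print(A,B,(A+B)/2,np.degrees(np.arctan2(*(A-B)[1::-1])))
print(onz(p,(378,122),65),onz(p,(370,215),65))
E
```

```text
[534.6   0.1  62. ] [435.7   2.5  62. ] [485.1   1.3  62. ] -1.3986997446017422
[544.2 -20.7  65. ] [445.2 -17.1  65. ]
```

```bash
python3 -m handwheel '[0.4,-0.15,5.15,0,0, 0.4,-0.15,5.15,0,0, 0.4,0,0,5,0, 0.4,0,0,5,0, 0.4,0,0,4.5,0, 0.4,0,0,1,0, 0.4,0,0,0,0]'
python3 - <<'E'
from h import *
p=snapshot('wrist');cv2.imwrite('pics/w5.png',p['pixels'])
print(observe()['ee_pos'])
E
```

```text
t: 11.55
ee_pos: [488.4, -2.0, 78.9]
ee_rot: [[0.999, -0.042, -0.001], [-0.042, -0.999, 0.0], [-0.001, -0.0, -1.0]]
contact_force: [-0.2, -0.5, 0.0]
gripper_width: 35.2
[489.0630517   -1.93035133  79.74266612]
```

View pics/w5.png

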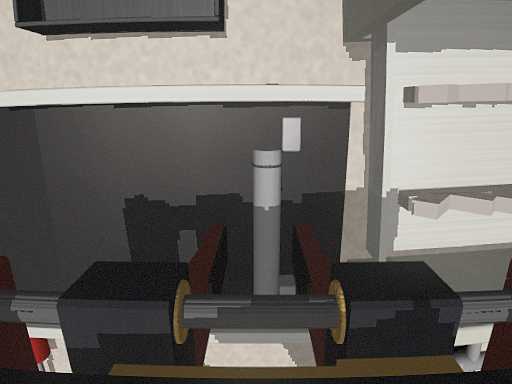

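```bash
python3 -m handwheel '[0.4,0,0.2,1.1,0, 0.4,0,0,1.0,0, 0.4,0,0,0,0]'; python3 -m handwheel '[0.05,0,0,0,0, 0.05,0,0,0,0, 0.05,0,0,0,0, 0.05,0,0,0,0, 0.05,0,0,0,0]' 30; python3 -m handwheel '[0.05,0,0,-1,0, 0.05,0,0,-2,0, 0.05,0,0,-5,0, 0.05,0,0,-5,0, 0.05,0,0,-2,0, 0.05,0,0,0,0]'
python3 - <<'E'
from h import *
p=snapshot('wrist');cv2.imwrite('pics/w6.png',p['pixels'])
a=snapshot('side')
for d in tip_of(a,'reject_tray_in')[:1]+tip_of(p,'cradle')+tip_of(p,'drawer_bar'): print(d)
E
```

```text
t: 11.98
ee_pos: [487.6, -4.4, 57.1]
ee_rot: [[0.999, -0.042, -0.001], [-0.042, -0.999, -0.0], [-0.001, 0.0, -1.0]]
contact_force: [-0.0, 1.0, 0.3]
gripper_width: 34.9
t: 12.6
ee_pos: [488.3, -4.5, 57.9]
ee_rot: [[0.999, -0.042, 0.0], [-0.042, -0.999, -0.0], [0.0, 0.0, -1.0]]
contact_force: [-0.7, -2.9, 5.6]
gripper_width: 15.2
t: 13.35
ee_pos: [488.8, -4.0, 209.1]
ee_rot: [[0.999, -0.042, 0.003], [-0.042, -0.999, -0.0], [0.003, 0.0, -1.0]]
contact_force: [0.3, 0.1, -2.2]
gripper_width: 15.3
{'at': [203.2, 189.5], 'conf': 0.73}
{'at': [430.5, 131.5], 'conf': 0.86}
{'at': [439.6, 265.0], 'conf': 0.63}
```

View pics/w6.png

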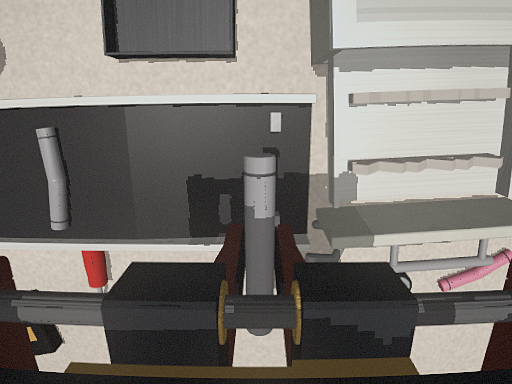

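```bash
python3 -m handwheel '[0.05,0,5.5,0,0, 0.05,0,5.5,0,0, 0.05,0,5.5,0,0, 0.05,0,0,0,0, 0.05,0,0,0,0]'
python3 - <<'E'
from h import *
np.set_printoptions(precision=1,suppress=True)
p=snapshot('wrist');cv2.imwrite('pics/w7.png',p['pixels'])
for q in ('cradle','drawer_floor','drawer_bar'):
  for d in tip_of(p,q): print(q,d,onz(p,d['at'],{'cradle':50,'drawer_floor':21,'drawer_bar':78}[q]))
E
```

```text
t: 14.22
ee_pos: [480.8, -168.4, 206.8]
ee_rot: [[0.999, -0.042, -0.001], [-0.042, -0.999, 0.001], [-0.001, -0.001, -1.0]]
contact_force: [0.1, 0.5, -3.1]
gripper_width: 15.5
cradle {'at': [271.4, 128.0], 'conf': 0.93} [ 528.6 -181.4   50. ]
drawer_floor {'at': [270.3, 125.5], 'conf': 0.92} [ 529.  -181.3   21. ]
```

View pics/w7.png

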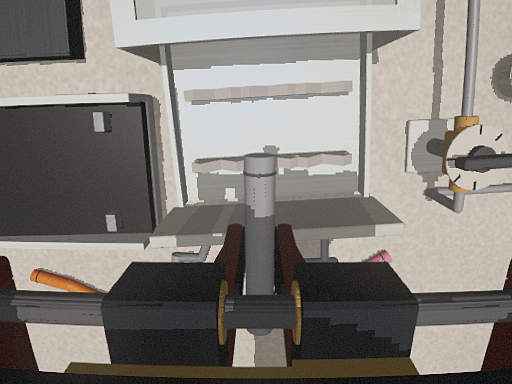

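```bash
python3 - <<'E'
from h import *
p=snapshot('wrist');crop(p,'w7c.png',155,60,385,215,3.4)
E
```

```text
(no output)
```

View pics/w7c.png

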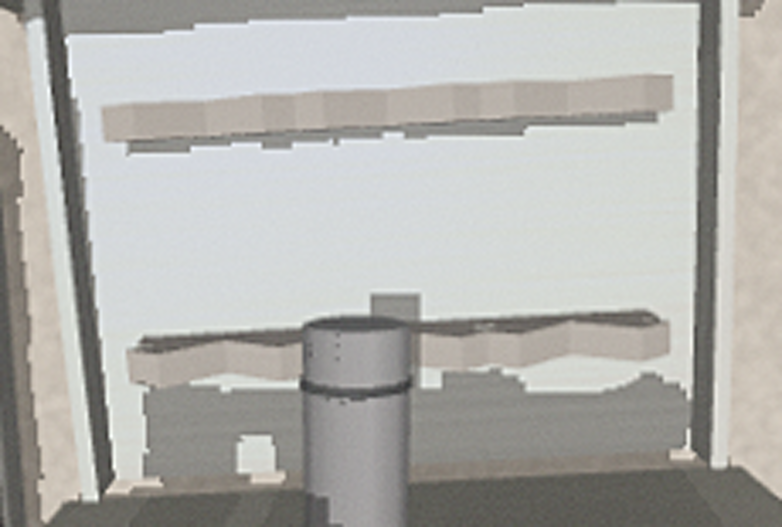

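```bash
python3 - <<'E'
from h import *
np.set_printoptions(precision=1,suppress=True)
p=snapshot('wrist')
f=lambda u,v,z:onz(p,(155+u/3.4,60+v/3.4),z)
L,R=f(103,120,54),f(672,92,54);l,r=f(127,360,54),f(669,335,54)
print(L,R,l,r)
for a,b in((L,R),(l,r)): print((a+b)/2,np.linalg.norm(a-b),np.degrees(np.arctan2(*(a-b)[1::-1])))
print('side walls top z43',f(30,20,43),f(725,0,43), f(90,495,43),f(720,465,43))
m=(L+R)/2-(l+r)/2;print(m,np.degrees(np.arctan2(m[1],m[0])))
# V edges on far block
for u in (207,262,325,387,453,515,567): print(u,f(u,120-28*(u-103)/569,56))
# held shaft: far end top
s=observe();z=s['ee_pos'][2]+4
print('end',onz(p,(260,157),z+8),s['ee_pos'])
g=cv2.cvtColor(p['pixels'],cv2.COLOR_BGR2GRAY)
for v in (86,88,90,92,94,96): print(g[v,183:356])
E
```

```text
[ 563.5 -101.    54. ] [ 565.  -258.3   54. ] [ 496.  -101.7   54. ] [ 497.1 -259.3   54. ]
[ 564.3 -179.6   54. ] 157.2342783438617 90.53579260118964
[ 496.5 -180.5   54. ] 157.60006009681078 90.42184701324948
side walls top z43 [592.3 -80.4  43. ] [ 590.1 -275.9   43. ] [451.9 -83.7  43. ] [ 453.7 -279.9   43. ]
[67.7  0.8  0. ] 0.7145969788504559
207 [ 563.5 -130.2   56. ]
262 [ 563.5 -145.3   56. ]
325 [ 563.6 -162.5   56. ]
387 [ 563.7 -179.5   56. ]
453 [ 563.9 -197.5   56. ]
515 [ 564.2 -214.5   56. ]
567 [ 564.4 -228.8   56. ]
end [ 529.3 -169.4  219.7] [ 481.3 -168.2  207.7]
[215 214 214 215 214 217 214 215 215 215 216 216 214 217 217 216 215 214
 217 215 216 214 214 216 216 216 217 215 214 214 215 216 216 215 217 215
 215 218 216 215 215 216 216 217 216 217 218 218 218 219 220 220 222 219
 220 220 219 220 220 219 222 220 224 220 209 203 200 200 198 200 200 197
 200 198 200 200 202 198 199 199 197 186 186 187 187 188 190 179 183 183
 178 180 178 179 180 176 181 177 179 179 179 178 176 181 177 173 170 170
 171 169 169 169 172 177 179 180 176 177 181 180 179 181 176 174 172 17
[... 3008 characters left out ...]
19 203 172 177 180 177 178 177 179 181 178 174 170 170 170 170 171 169
 171 174 174 171 170 172 171 169 173 170 171 169 173 168 173 182 180 179
 177 177 179 181 181 178 177 178 179 179 179 180 181 172 172 173 174 171
 175 170 172 171 173 181 181 178 184 181 179 182 181 174 173 173 173 173
 174 174 174 174 174 172 174 173 174 174 170 173 172 177 181 184 181 175
 159 151 137 137 141 150 141 126 120 110 112 116 114 118 131 134 128 141
 148 148 148 145 147 145 147 146 145 146 145 140 144 143 143 139 143 139
 133 133 128 123 129 130 129 123 129 129 129 127 127 131 130 125 129 127
 128 128 130 130 131 131 130 134 126 129 129 144 207 204 202 201 199 199
 198 197 193 202 217 216 214 213 214 214 212]
```

```bash
python3 - <<'E'
from h import *
np.set_printoptions(precision=1,suppress=True)
p=snapshot('wrist')
for u,v in((214.5,95),(268.3,92),(322,88)): print(onz(p,(u,v),38.5),onz(p,(u,v),50))
a=snapshot('scene');b=snapshot('side')
X=[]
for c in(a,b):
  for d in tip_of(c,'cradle'): print(d,onz(c,d['at'],50))
E
```

```text
[ 562.9 -126.8   38.5] [ 562.6 -128.3   50. ]
[ 563.5 -179.8   38.5] [ 563.2 -179.4   50. ]
[ 565.5 -232.6   38.5] [ 565.1 -230.4   50. ]
{'at': [182.0, 169.2], 'conf': 0.82} [ 548.3 -170.8   50. ]
{'at': [277.6, 151.5], 'conf': 0.74} [ 522.3 -178.    50. ]
{'at': [306.4, 115.6], 'conf': 0.68} [ 523.9 -455.8   50. ]
{'at': [245.8, 199.6], 'conf': 0.54} [501.7  96.9  50. ]
```

```bash
python3 -m handwheel '[0.05,2.45,-2.15,0,0, 0.05,2.45,-2.15,0,-0.047, 0.05,0,0,5,0, 0.05,0,0,5,0, 0.05,0,0,2,0, 0.05,0,0,0,0]'
python3 - <<'E'
from h import *
p=snapshot('wrist');cv2.imwrite('pics/w8.png',p['pixels']);p=snapshot('scene');crop(p,'s8.png',90,90,290,240,4)
E
```

```text
t: 15.52
ee_pos: [530.8, -128.0, 86.2]
ee_rot: [[1.0, 0.005, -0.003], [0.005, -1.0, 0.001], [-0.003, -0.001, -1.0]]
contact_force: [0.5, -0.2, -2.1]
gripper_width: 15.3
```

View pics/w8.png

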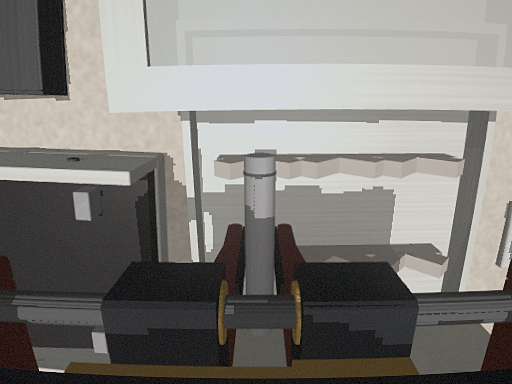

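View pics/s8.png

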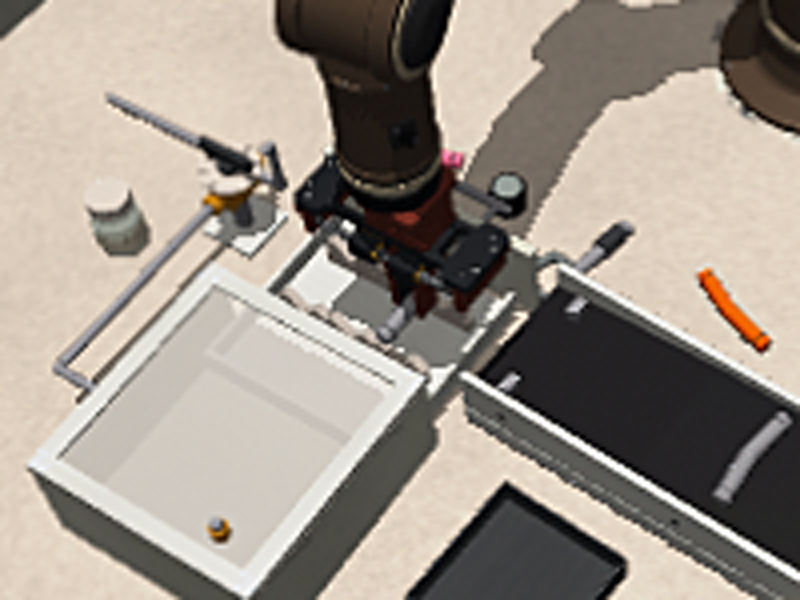

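```bash
python3 -m handwheel '[0.05,0,0,1.5,0, 0.05,0,0,1.3,0, 0.05,0,0,0.6,0, 0.05,0,0,0,0]';python3 -m handwheel '[0.05,0,0,0.3,0, 0.05,0,0,0.2,0, 0.05,0,0,0,0]'
python3 - <<'E'
from h import *
p=snapshot('wrist');cv2.imwrite('pics/w9.png',p['pixels'])
E
```

```text
t: 16.12
ee_pos: [531.6, -128.1, 53.1]
ee_rot: [[1.0, 0.005, -0.001], [0.005, -1.0, 0.0], [-0.001, -0.0, -1.0]]
contact_force: [-0.3, -1.0, -1.2]
gripper_width: 15.5
t: 16.5
ee_pos: [531.9, -128.3, 48.7]
ee_rot: [[1.0, 0.005, 0.0], [0.005, -1.0, -0.0], [0.0, 0.0, -1.0]]
contact_force: [-0.5, 1.5, -1.9]
gripper_width: 15.1
```

View pics/w9.png

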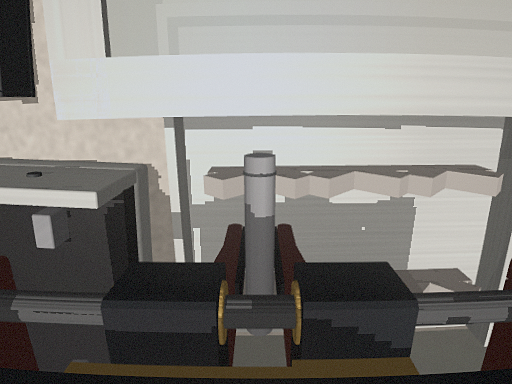

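```bash
python3 -m handwheel '[0.05,0,0,0.2,0, 0.05,0,0,0.1,0, 0.05,0,0,0,0]';python3 -m handwheel '[0.35,0,0,0,0, 0.35,0,0,0,0, 0.35,0,0,0,0, 0.35,0,0,0,0]'; python3 -m handwheel '[0.35,0,0,-3,0, 0.35,0,0,-5,0, 0.35,0,0,-5,0, 0.35,-3,-1,-3,0, 0.35,-3,0,0,0, 0.35,0,0,0,0]'
python3 - <<'E'
from h import *
p=snapshot('wrist');cv2.imwrite('pics/w10.png',p['pixels'])
E
```

```text
t: 16.92
ee_pos: [532.2, -128.2, 46.0]
ee_rot: [[1.0, 0.005, 0.001], [0.005, -1.0, -0.0], [0.001, 0.0, -1.0]]
contact_force: [-1.1, 0.0, 2.3]
gripper_width: 14.9
t: 17.42
ee_pos: [531.9, -128.2, 45.6]
ee_rot: [[1.0, 0.005, -0.0], [0.005, -1.0, 0.0], [-0.0, -0.0, -1.0]]
contact_force: [0.5, 0.3, -0.1]
gripper_width: 30.5
t: 18.18
ee_pos: [470.4, -118.9, 206.2]
ee_rot: [[1.0, 0.004, -0.0], [0.004, -1.0, -0.002], [-0.0, 0.002, -1.0]]
contact_force: [-0.1, -0.5, -0.6]
gripper_width: 30.9
```

View pics/w10.png

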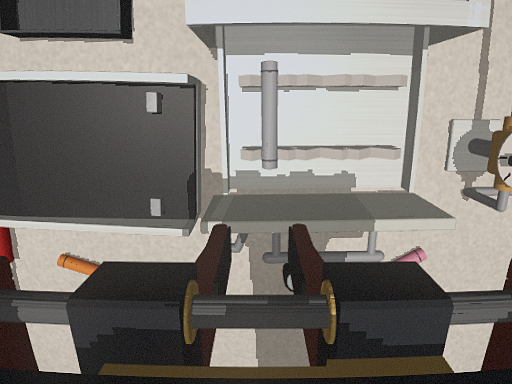

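```bash
python3 -m handwheel '[0.45,0.6,-5.25,0,0, 0.45,0.6,-5.25,0,0, 0.45,0.6,-5.25,0,0, 0.45,0.6,-5.25,0,0, 0.45,0.6,-5.25,0,0, 0.45,0.6,-5.25,0,0, 0.45,0,0,3,0.046, 0.45,0,0,0,0]'
python3 - <<'E'
from h import *
np.set_printoptions(precision=1,suppress=True)
p=snapshot('wrist');cv2.imwrite('pics/w11.png',p['pixels'])
E
```

```text
t: 19.23
ee_pos: [505.4, 196.9, 173.4]
ee_rot: [[0.999, -0.04, -0.004], [-0.04, -0.999, -0.001], [-0.004, 0.001, -1.0]]
contact_force: [-0.1, -0.8, 0.5]
gripper_width: 39.7
```

View pics/w11.png

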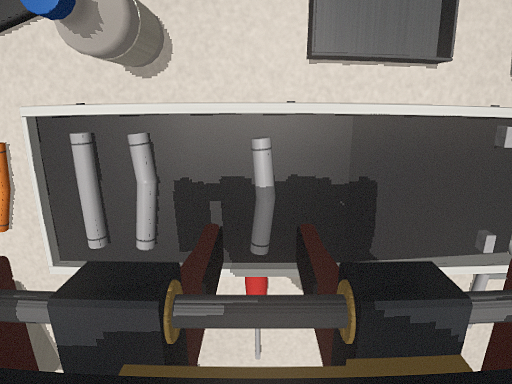

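```bash
python3 -m handwheel '[0.45,0,0.3,5,0, 0.45,0,0,4,0, 0.45,0,0,1.2,0, 0.35,0,0,0,0, 0.35,0,0,0,0]';python3 -m handwheel '[0.35,0,0.7,0,0, 0.35,0,0.7,0,0, 0.35,0,0.7,0,0, 0.35,0,0.7,0,0, 0.35,0,0.7,0,0, 0.35,0,0.7,0,0, 0.35,0,0.7,0,0, 0.35,0,0.7,0,0]';python3 -m handwheel '[0.35,0,0.7,0,0, 0.35,0,0.7,0,0, 0.35,0,0.7,0,0, 0.35,0,0.6,0,0, 0.35,0,0.5,0,0, 0.35,0,0.5,0,0, 0.35,0,0.3,0,0, 0.35,0,0,0,0]'
python3 - <<'E'
from h import *
p=snapshot('wrist');cv2.imwrite('pics/w12.png',p['pixels'])
E
```

```text
t: 19.9
ee_pos: [507.5, 194.1, 75.4]
ee_rot: [[0.999, -0.041, 0.003], [-0.041, -0.999, 0.001], [0.002, -0.001, -1.0]]
contact_force: [-0.2, 0.2, -0.4]
gripper_width: 31.0
t: 20.9
ee_pos: [503.8, 137.2, 73.6]
ee_rot: [[0.999, -0.041, -0.0], [-0.041, -0.999, -0.0], [-0.0, 0.0, -1.0]]
contact_force: [0.3, 0.8, 1.6]
gripper_width: 31.1
t: 21.9
ee_pos: [502.2, 97.4, 73.6]
ee_rot: [[0.999, -0.042, -0.0], [-0.042, -0.999, -0.0], [-0.0, 0.0, -1.0]]
contact_force: [-0.3, 0.5, 1.7]
gripper_width: 31.0
```

View pics/w12.png

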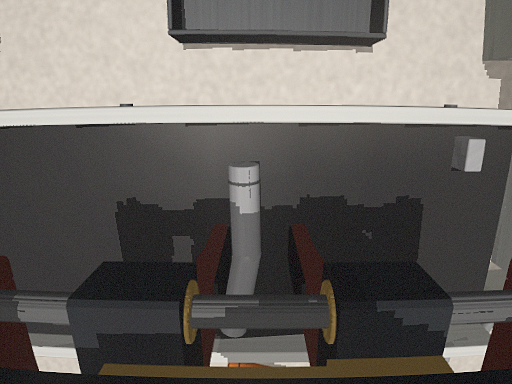

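```bash
python3 -m handwheel '[0.45,0,0,-1.5,0, 0.45,0,0,-4,0, 0.45,0,0,-5,0, 0.45,0,0,0,0, 0.45,0,0,0,0, 0.45,0,0,0,0, 0.45,0,0,0,0, 0.45,0,0,0,0]';python3 -m handwheel '[0.45,0,0,0,0, 0.45,0,0,0,0, 0.45,0,0,0,0, 0.45,0,0,0,0]'
python3 - <<'E'
from h import *
p=snapshot('wrist');cv2.imwrite('pics/w13.png',p['pixels'])
E
```

```text
t: 22.95
ee_pos: [502.0, 97.8, 178.0]
ee_rot: [[0.999, -0.041, -0.001], [-0.041, -0.999, 0.0], [-0.001, -0.0, -1.0]]
contact_force: [-0.9, 0.2, 0.2]
gripper_width: 39.3
t: 23.45
ee_pos: [502.3, 97.8, 178.7]
ee_rot: [[0.999, -0.041, 0.0], [-0.041, -0.999, 0.0], [0.0, -0.0, -1.0]]
contact_force: [-0.0, -0.0, -1.3]
gripper_width: 39.8
```

View pics/w13.png

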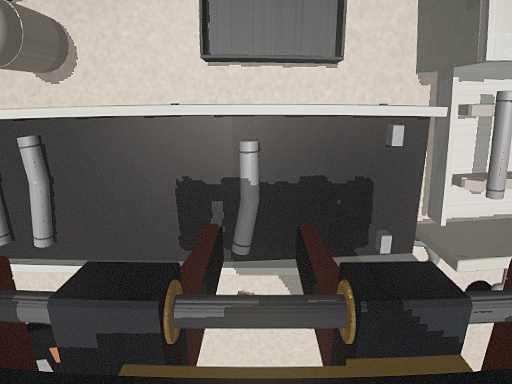

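```bash
python3 - <<'E'
from h import *
np.set_printoptions(precision=1,suppress=True)
p=snapshot('wrist')
for uv in ((249,143),(251,190),(241,252)): print(onz(p,uv,71))
for uv in ((232,130),(352,100)): print(onz(p,uv,65))
a=snapshot('scene');b=snapshot('side')
crop(a,'s13.png',180,195,260,275,7)
x=[d['at'] for d in tip_of(a,'reject_tray_in')[:1]+tip_of(b,'reject_tray_in')[:1]]
print(x,tri((a,x[0]),(b,x[1])),onz(a,x[0],3),onz(b,x[1],3))
E
```

```text
[542.6 105.2  71. ]
[502.3 105.4  71. ]
[444.2 117.3  71. ]
[553.4 119.1  65. ]
[574.2  18.7  65. ]
[[220.0, 237.6], [205.9, 186.4]] (array([678.9,  78.6,   4.2]), [array([-0.6, -1.2]), array([-1. ,  0.8])]) [681.1  82.6   3. ] [679.   72.3   3. ]
```

View pics/s13.png

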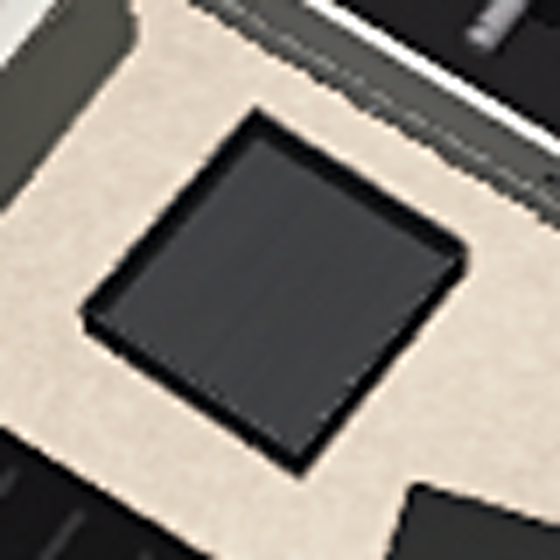

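```bash
python3 -m handwheel '[0.45,-0.6,-0.85,4,0.08, 0.45,0,0,5,0, 0.45,0,0,1.6,0, 0.45,0,0,0.5,0, 0.45,0,0,0,0]'; python3 -m handwheel '[0.05,0,0,0,0, 0.05,0,0,0,0, 0.05,0,0,0,0, 0.05,0,0,0,0, 0.05,0,0,0,0, 0.05,0,0,0,0]' 30
python3 - <<'E'
from h import *
p=snapshot('wrist');cv2.imwrite('pics/w14.png',p['pixels'])
E
```

```text
t: 24.38
ee_pos: [497.5, 106.7, 68.6]
ee_rot: [[0.993, -0.121, 0.001], [-0.121, -0.993, 0.0], [0.001, -0.0, -1.0]]
contact_force: [0.2, -1.0, 0.7]
gripper_width: 39.7
t: 25.12
ee_pos: [497.1, 106.4, 68.3]
ee_rot: [[0.993, -0.121, 0.001], [-0.121, -0.993, -0.0], [0.001, 0.0, -1.0]]
contact_force: [-0.6, -1.2, 6.7]
gripper_width: 15.5
```

View pics/w14.png

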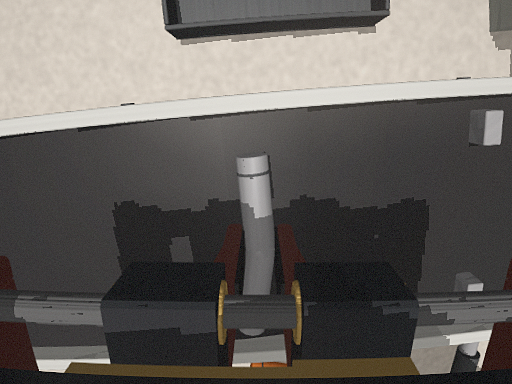

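```bash
python3 -m handwheel '[0.05,0,0.3,-1,0, 0.05,0,0.5,-3,0, 0.05,0,0,-5,0, 0.05,0,0,-5,0, 0.05,5.25,0,0,0, 0.05,5.25,0,0,0, 0.05,0,0,0,0]'
python3 - <<'E'
from h import *
np.set_printoptions(precision=1,suppress=True)
p=snapshot('wrist');cv2.imwrite('pics/w15.png',p['pixels'])
for d in tip_of(p,'reject_tray_in'): print(d,onz(p,d['at'],3))
E
```

```text
t: 26.05
ee_pos: [602.2, 84.1, 206.7]
ee_rot: [[0.992, -0.124, -0.001], [-0.124, -0.992, 0.001], [-0.001, -0.001, -1.0]]
contact_force: [0.1, 0.0, -2.8]
gripper_width: 15.5
{'at': [255.4, 99.7], 'conf': 0.57} [677.5  79.5   3. ]
```

View pics/w15.png

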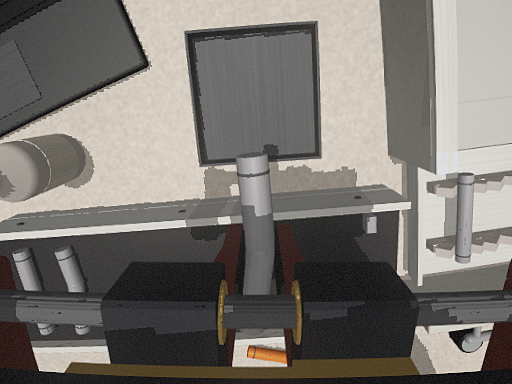

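```bash
python3 - <<'E'
from h import *
np.set_printoptions(precision=1,suppress=True)
p=snapshot('wrist')
C=np.array([onz(p,uv,30) for uv in((186,31),(317,22),(320,157),(201,165))]);print(C,C.mean(0))
for i in range(4):
  d=C[i]-C[i-1];print(np.linalg.norm(d),np.degrees(np.arctan2(d[1],d[0])))
E
```

```text
[[747.2 140.   30. ]
 [739.9  13.2  30. ]
 [607.9  20.8  30. ]
 [614.6 146.8  30. ]] [677.4  80.2  30. ]
132.74329459388986 -2.9143234879804347
126.9865798761768 -93.30443341521149
132.14418699250248 176.7048642093307
126.10562938926216 86.96637346441712
```

```bash
python3 -m handwheel '[0.05,3.66,-1.67,0,0, 0.05,3.66,-1.67,0,-0.07, 0.05,0,0,5,0, 0.05,0,0,5,0, 0.05,0,0,4,0, 0.05,0,0,0,0]'
python3 - <<'E'
from h import *
np.set_printoptions(precision=1,suppress=True)
p=snapshot('wrist');cv2.imwrite('pics/w16.png',p['pixels'])
E
```

```text
t: 26.95
ee_pos: [673.4, 109.7, 64.9]
ee_rot: [[0.999, -0.05, -0.006], [-0.05, -0.999, -0.001], [-0.006, 0.002, -1.0]]
contact_force: [0.4, 0.1, -1.7]
gripper_width: 15.4
```

View pics/w16.png

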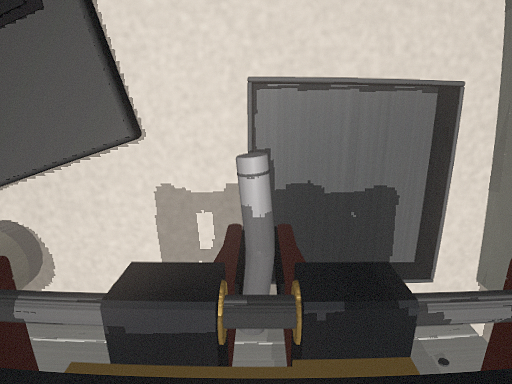

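```bash
python3 - <<'E'
from h import *
np.set_printoptions(precision=1,suppress=True)
p=snapshot('wrist')
C=np.array([onz(p,uv,30) for uv in((248,78),(463,83),(432,282))]);print(C,(C[0]+C[2])/2)
print(observe()['ee_pos'])
E
```

```text
[[762.2 113.2  30. ]
 [754.9 -16.8  30. ]
 [619.6  -9.8  30. ]] [690.9  51.7  30. ]
[676.7 110.7  69.3]
```

The tray has been knocked aside: its centre is now about (691, 52). I'll correct for that.

```bash
python3 -m handwheel '[0.05,0.85,1.5,0,0, 0.05,0.85,1.5,0,0, 0.05,0,0,0,0, 0.05,0,0,0,0]'
python3 - <<'E'
from h import *
np.set_printoptions(precision=1,suppress=True)
p=snapshot('wrist');cv2.imwrite('pics/w17.png',p['pixels'])
E
```

```text
t: 27.55
ee_pos: [692.0, 79.2, 67.9]
ee_rot: [[0.999, -0.052, 0.0], [-0.052, -0.999, 0.0], [0.0, -0.0, -1.0]]
contact_force: [-0.6, 0.5, -1.9]
gripper_width: 15.4
```

View pics/w17.png

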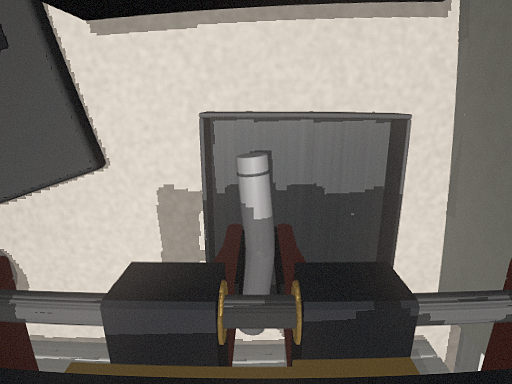

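```bash
python3 -m handwheel '[0.05,0,0,2.5,0, 0.05,0,0,2,0, 0.05,0,0,0.9,0, 0.05,0,0,0,0, 0.05,0,0,0.3,0, 0.05,0,0,0,0]';python3 -m handwheel '[0.3,0,0,0,0, 0.3,0,0,0,0, 0.3,0,0,0,0, 0.3,0,0,-3,0, 0.3,0,0,-5,0, 0.3,-1,2,-5,0, 0.3,0,0,-5,0, 0.3,0,0,0,0]'
python3 - <<'E'
from h import *
np.set_printoptions(precision=1,suppress=True)
p=snapshot('wrist');cv2.imwrite('pics/w18.png',p['pixels'])
E
```

```text
t: 28.35
ee_pos: [692.4, 79.4, 11.1]
ee_rot: [[0.999, -0.051, 0.001], [-0.051, -0.999, 0.0], [0.001, -0.0, -1.0]]
contact_force: [-0.6, -0.3, -1.7]
gripper_width: 15.5
t: 29.35
ee_pos: [683.3, 60.5, 196.0]
ee_rot: [[0.999, -0.052, 0.008], [-0.052, -0.999, 0.001], [0.008, -0.001, -1.0]]
contact_force: [1.2, -0.3, -0.9]
gripper_width: 26.7
```

View pics/w18.png

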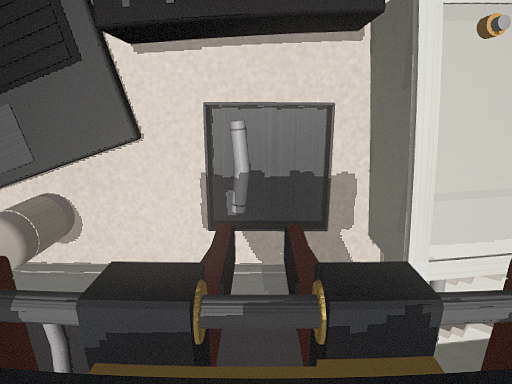

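```bash
python3 -m handwheel '[0.45,-3.15,-3.76,0,0, 0.45,-3.15,-3.76,0,0, 0.45,-3.15,-3.76,0,0, 0.45,-3.15,-3.76,0,0, 0.45,-3.15,-3.76,0,0, 0.45,-3.15,-3.76,0,0, 0.45,0,0,2,-0.01, 0.45,0,0,0,0]'
python3 - <<'E'
from h import *
np.set_printoptions(precision=1,suppress=True)
p=snapshot('wrist');cv2.imwrite('pics/w19.png',p['pixels'])
E
```

```text
t: 30.4
ee_pos: [503.0, 293.3, 168.0]
ee_rot: [[0.999, -0.041, -0.004], [-0.041, -0.999, -0.003], [-0.004, 0.003, -1.0]]
contact_force: [-0.5, -1.0, -0.5]
gripper_width: 39.3
```

View pics/w19.png

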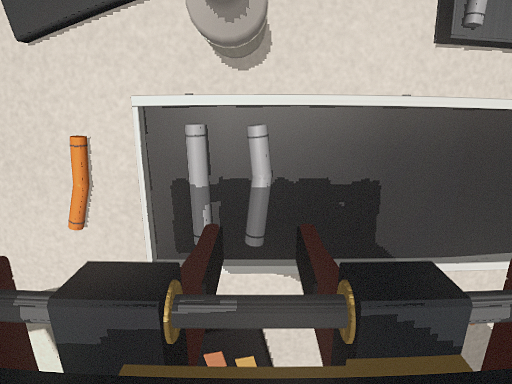

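```bash
python3 - <<'E'
from h import *
np.set_printoptions(precision=1,suppress=True)
p=snapshot('wrist');print(observe()['ee_pos'])
for uv in ((258,131),(262,182),(255,241),(196,131),(202,240),(198,185)): print(uv,onz(p,uv,73))
E
```

```text
[504.4 293.2 169.6]
(258, 131) [554.5 292.3  73. ]
(262, 182) [513.1 290.9  73. ]
(255, 241) [461.1 299.   73. ]
(196, 131) [556.7 341.1  73. ]
(202, 240) [463.9 344.6  73. ]
(198, 185) [512.9 343.4  73. ]
```

```bash
python3 -m handwheel '[0.42,0.3,0.2,4,0, 0.42,0,0,4,0, 0.42,0,0,1.7,0, 0.35,0,0,0,0, 0.35,0,0,0,0]';python3 -m handwheel '[0.35,0,0.7,0,0, 0.35,0,0.8,0,0, 0.35,0,0.8,0,0, 0.35,0,0.8,0,0, 0.35,0,0.8,0,0, 0.35,0,0.8,0,0, 0.35,0,0.8,0,0, 0.35,0,0.8,0,0]';python3 -m handwheel '[0.35,0,0.8,0,0, 0.35,0,0.8,0,0, 0.35,0,0.8,0,0, 0.35,0,0.8,0,0, 0.35,0,0.8,0,0, 0.35,0,0.8,0,0, 0.35,0,0.8,0,0, 0.35,0,0.8,0,0]'
python3 - <<'E'
from h import *
p=snapshot('wrist');cv2.imwrite('pics/w20.png',p['pixels'])
E
```

```text
t: 31.12
ee_pos: [507.6, 293.2, 75.1]
ee_rot: [[0.999, -0.042, 0.002], [-0.042, -0.999, 0.001], [0.002, -0.001, -1.0]]
contact_force: [0.4, 0.7, 0.4]
gripper_width: 30.9
t: 32.12
ee_pos: [504.1, 229.2, 73.6]
ee_rot: [[0.999, -0.041, -0.0], [-0.041, -0.999, -0.0], [-0.0, 0.0, -1.0]]
contact_force: [-0.3, 1.5, 1.4]
gripper_width: 30.8
t: 33.12
ee_pos: [501.5, 165.3, 73.6]
ee_rot: [[0.999, -0.041, -0.0], [-0.041, -0.999, -0.0], [-0.0, 0.0, -1.0]]
contact_force: [-0.4, 0.6, 1.1]
gripper_width: 30.5
```

View pics/w20.png

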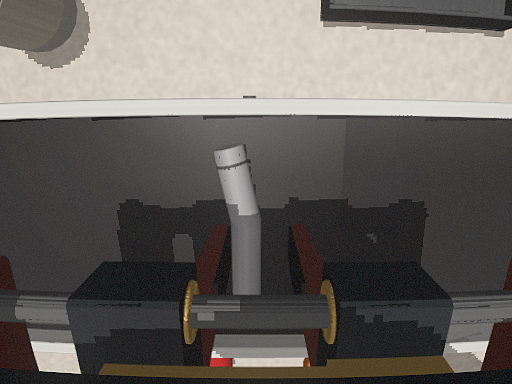

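```bash
python3 -m handwheel '[0.35,0,0.8,0,0, 0.35,0,0.8,0,0, 0.35,0,0.8,0,0, 0.35,0,0.8,0,0, 0.35,0,0.8,0,0, 0.35,0,0.7,0,0, 0.35,0,0.7,0,0, 0.35,0,0.7,0,0]';python3 -m handwheel '[0.35,0,0.6,0,0, 0.35,0,0.4,0,0, 0.35,0,0,0,0, 0.45,0,0,-1.5,0, 0.45,0,0,-4,0, 0.45,0,0,-5,0]';python3 -m handwheel '[0.45,0,0,0,0, 0.45,0,0,0,0, 0.45,0,0,0,0, 0.45,0,0,0,0, 0.45,0,0,0,0, 0.45,0,0,0,0, 0.45,0,0,0,0, 0.45,0,0,0,0]'
python3 - <<'E'
from h import *
p=snapshot('wrist');cv2.imwrite('pics/w21.png',p['pixels'])
E
```

```text
t: 34.17
ee_pos: [498.9, 104.3, 73.6]
ee_rot: [[0.999, -0.041, -0.0], [-0.041, -0.999, -0.0], [-0.0, 0.0, -1.0]]
contact_force: [-0.3, 0.6, 1.2]
gripper_width: 30.5
t: 34.92
ee_pos: [497.8, 95.1, 180.0]
ee_rot: [[0.999, -0.04, -0.002], [-0.04, -0.999, 0.0], [-0.002, -0.0, -1.0]]
contact_force: [1.1, -0.6, 0.4]
gripper_width: 39.6
t: 35.92
ee_pos: [498.6, 94.9, 178.6]
ee_rot: [[0.999, -0.041, 0.0], [-0.041, -0.999, -0.0], [0.0, 0.0, -1.0]]
contact_force: [0.6, -0.7, -0.3]
gripper_width: 39.8
```

View pics/w21.png

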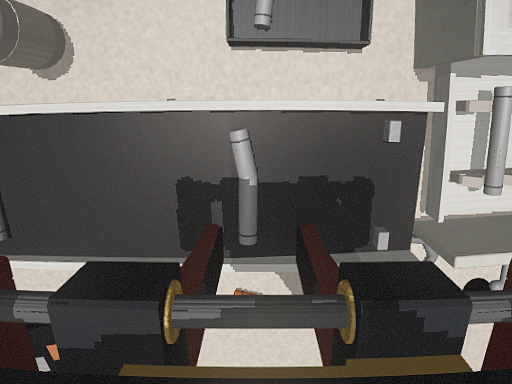

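```bash
python3 - <<'E'
from h import *
np.set_printoptions(precision=1,suppress=True)
p=snapshot('wrist')
for uv in ((239,134),(250,179),(247,240)): print(uv,onz(p,uv,71))
E
```

```text
(239, 134) [546.7 110.2  71. ]
(250, 179) [508.3 102.9  71. ]
(247, 240) [452.2 108.4  71. ]
```

```bash
python3 -m handwheel '[0.45,0.2,-0.9,4,-0.055, 0.45,0,0,5,0, 0.45,0,0,1.6,0, 0.45,0,0,0.5,0, 0.45,0,0,0,0]'; python3 -m handwheel '[0.05,0,0,0,0, 0.05,0,0,0,0, 0.05,0,0,0,0, 0.05,0,0,0,0, 0.05,0,0,0,0, 0.05,0,0,0,0]' 30;python3 -m handwheel '[0.05,0,0.3,-1,0, 0.05,0,0.5,-3,0, 0.05,0,0,-5,0, 0.05,0,0,-5,0, 0.05,5.5,0,0,0, 0.05,5.5,2,0,0, 0.05,0,0,0,0]'
python3 - <<'E'
from h import *
p=snapshot('wrist');cv2.imwrite('pics/w22.png',p['pixels'])
E
```

```text
t: 36.65
ee_pos: [501.7, 104.0, 68.7]
ee_rot: [[1.0, 0.014, 0.001], [0.014, -1.0, 0.0], [0.001, -0.0, -1.0]]
contact_force: [-0.1, -0.1, -0.0]
gripper_width: 39.4
t: 37.4
ee_pos: [501.4, 103.8, 68.2]
ee_rot: [[1.0, 0.014, 0.001], [0.014, -1.0, -0.0], [0.001, 0.0, -1.0]]
contact_force: [-0.8, -1.3, 6.4]
gripper_width: 15.3
t: 38.28
ee_pos: [614.1, 74.3, 206.6]
ee_rot: [[1.0, 0.009, -0.001], [0.009, -1.0, 0.0], [-0.001, -0.0, -1.0]]
contact_force: [-0.8, 0.7, -1.1]
gripper_width: 15.2
```

View pics/w22.png

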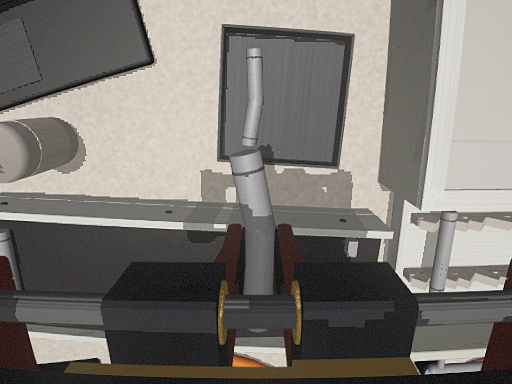

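```bash
python3 - <<'E'
from h import *
np.set_printoptions(precision=1,suppress=True)
p=snapshot('wrist')
C=np.array([onz(p,uv,30) for uv in((222,25),(354,36),(337,166),(219,160))]);print(C,C.mean(0))
for uv in ((254,53),(260,98),(249,141)):print(onz(p,uv,11))
print(observe()['ee_pos'])
E
```

```text
[[757.  114.4  30. ]
 [749.3 -14.   30. ]
 [620.1  -5.8  30. ]
 [624.9 119.4  30. ]] [687.8  53.5  30. ]
[734.1  83.6  11. ]
[688.8  76.9  11. ]
[643.   88.4  11. ]
[610.8  77.2 207.1]
```

```bash
python3 -m handwheel '[0.05,3.7,2.55,0,0, 0.05,3.7,2.55,0,0.06, 0.05,0,0,5,0, 0.05,0,0,5,0, 0.05,0,0,4,0, 0.05,0,0,0,0, 0.05,0,0,0,0]'
python3 - <<'E'
from h import *
p=snapshot('wrist');cv2.imwrite('pics/w23.png',p['pixels'])
E
```

```text
t: 39.25
ee_pos: [686.6, 28.2, 69.9]
ee_rot: [[0.999, -0.045, 0.002], [-0.045, -0.999, 0.001], [0.002, -0.001, -1.0]]
contact_force: [0.9, 1.3, -0.6]
gripper_width: 14.9
```

View pics/w23.png

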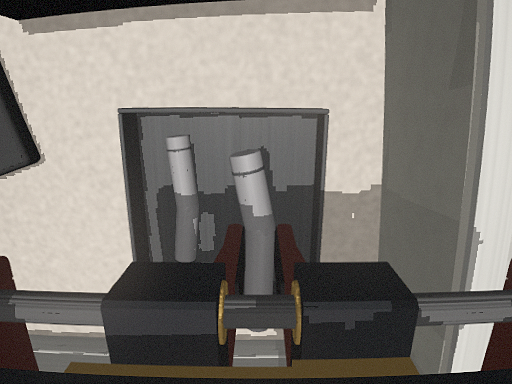

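```bash
python3 - <<'E'
from h import *
np.set_printoptions(precision=1,suppress=True)
p=snapshot('wrist');crop(p,'w23c.png',352,0,512,384,1.5)
for uv in ((493,20),(480,150),(470,280)): print(onz(p,uv,109))
for uv in ((383,20),(383,150)): print(onz(p,uv,0))
E
```

```text
[787. -62. 109.]
[738.6 -61.5 109. ]
[680.2 -65.4 109. ]
[810.9 -59.7   0. ]
[723.1 -62.9   0. ]
```

View pics/w23c.png

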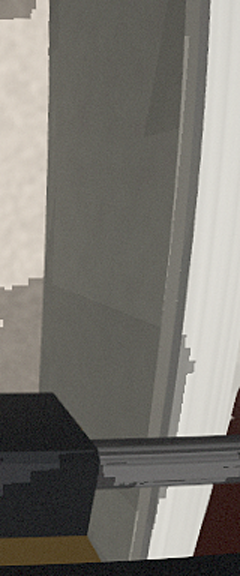

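```bash
python3 -m handwheel '[0.05,0,-0.8,0,0, 0.05,0,0,2.5,0, 0.05,0,0,2,0, 0.05,0,0,0.9,0, 0.05,0,0,0.2,0, 0.05,0,0,0,0]';python3 -m handwheel '[0.25,0,0,0,0, 0.25,0,0,0,0, 0.25,0,0,0,0, 0.25,0,0,-3,0, 0.25,0,0,-5,0, 0.25,-1,0,-5,0, 0.25,0,0,-5,0, 0.25,0,0,0,0]'
python3 - <<'E'
from h import *
p=snapshot('wrist');cv2.imwrite('pics/w24.png',p['pixels'])
E
```

```text
t: 40.1
ee_pos: [686.7, 35.5, 12.1]
ee_rot: [[0.999, -0.046, 0.001], [-0.046, -0.999, 0.0], [0.001, -0.0, -1.0]]
contact_force: [0.6, -0.1, -2.2]
gripper_width: 15.1
t: 41.1
ee_pos: [678.6, 36.6, 196.9]
ee_rot: [[0.999, -0.046, 0.008], [-0.046, -0.999, 0.001], [0.008, -0.001, -1.0]]
contact_force: [-0.5, -0.1, -1.1]
gripper_width: 21.8
```

View pics/w24.png

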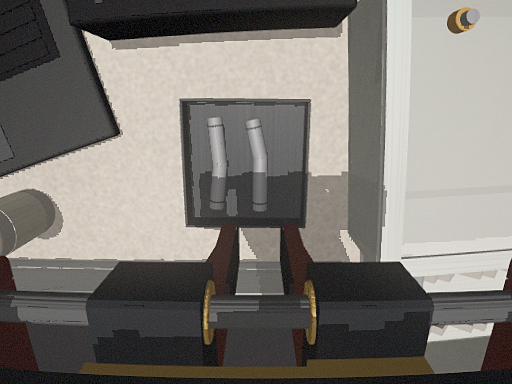

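```bash
python3 -m handwheel '[0.42,-3.11,-4.98,0,0, 0.42,-3.11,-4.98,0,0, 0.42,-3.11,-4.98,0,0, 0.42,-3.11,-4.98,0,0, 0.42,-3.11,-4.98,0,0, 0.42,-3.11,-4.98,0,0, 0.42,0,0,2,0, 0.42,0,0,0,0]'
python3 - <<'E'
from h import *
np.set_printoptions(precision=1,suppress=True)
p=snapshot('wrist');cv2.imwrite('pics/w25.png',p['pixels']);print(observe()['ee_pos'])
E
```

```text
t: 42.15
ee_pos: [503.0, 341.2, 168.8]
ee_rot: [[0.999, -0.046, -0.004], [-0.046, -0.999, -0.003], [-0.003, 0.004, -1.0]]
contact_force: [0.2, -0.5, -0.6]
gripper_width: 36.9
[504.  340.9 169.8]
```

View pics/w25.png

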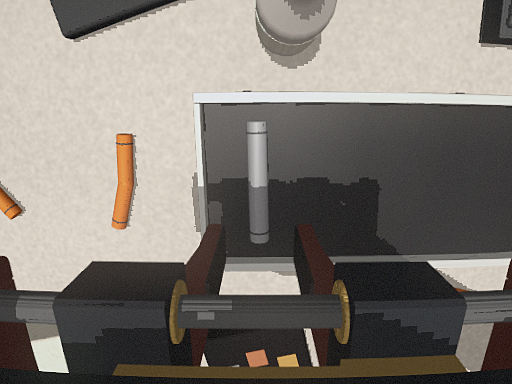

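```bash
python3 -m handwheel '[0.42,0.2,0,4,0, 0.42,0,0,4,0, 0.42,0,0,1.7,0, 0.35,0,0,0,0, 0.35,0,0,0,0]';python3 -m handwheel '[0.35,0,0.5,0,0, 0.35,0,0.8,0,0, 0.35,0,0.8,0,0, 0.35,0,0.8,0,0, 0.35,0,0.8,0,0, 0.35,0,0.8,0,0, 0.35,0,0.8,0,0, 0.35,0,0.8,0,0]';python3 -m handwheel '[0.35,0,0.8,0,0, 0.35,0,0.8,0,0, 0.35,0,0.8,0,0, 0.35,0,0.8,0,0, 0.35,0,0.8,0,0, 0.35,0,0.8,0,0, 0.35,0,0.8,0,0, 0.35,0,0.8,0,0]';python3 -m handwheel '[0.35,0,0.8,0,0, 0.35,0,0.8,0,0, 0.35,0,0.8,0,0, 0.35,0,0.8,0,0, 0.35,0,0.8,0,0, 0.35,0,0.8,0,0, 0.35,0,0.8,0,0, 0.35,0,0.8,0,0]'
python3 - <<'E'
from h import *
p=snapshot('wrist');cv2.imwrite('pics/w26.png',p['pixels'])
E
```

```text
t: 42.82
ee_pos: [506.7, 343.2, 76.1]
ee_rot: [[0.999, -0.047, 0.002], [-0.047, -0.999, 0.001], [0.002, -0.001, -1.0]]
contact_force: [-0.2, 0.5, 0.6]
gripper_width: 30.6
t: 43.82
ee_pos: [505.5, 284.6, 79.5]
ee_rot: [[0.999, -0.046, 0.008], [-0.046, -0.999, 0.005], [0.007, -0.005, -1.0]]
contact_force: [-1.6, -3.2, 25.0]
gripper_width: 30.7
t: 44.82
ee_pos: [500.0, 217.4, 74.6]
ee_rot: [[0.999, -0.046, -0.0], [-0.046, -0.999, -0.0], [-0.0, 0.0, -1.0]]
contact_force: [-0.1, 0.0, 0.2]
gripper_width: 31.1
t: 45.82
ee_pos: [497.0, 153.5, 74.6]
ee_rot: [[0.999, -0.046, 0.0], [-0.046, -0.999, -0.0], [0.0, 0.0, -1.0]]
contact_force: [0.6, -0.2, -0.1]
gripper_width: 31.0
```

View pics/w26.png

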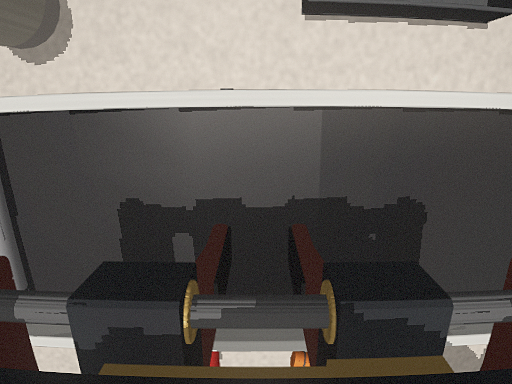

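```bash
python3 -m handwheel '[0.42,0,0,-4,0, 0.42,0,-2,-5,0, 0.42,0,-5,0,0, 0.42,0,-3,0,0, 0.42,0,0,0,0, 0.42,0,0,0,0]'
python3 - <<'E'
from h import *
np.set_printoptions(precision=1,suppress=True)
p=snapshot('wrist');cv2.imwrite('pics/w27.png',p['pixels']);print(observe()['ee_pos'])
E
```

```text
t: 46.62
ee_pos: [501.6, 252.9, 164.2]
ee_rot: [[0.999, -0.046, -0.001], [-0.046, -0.999, -0.001], [-0.001, 0.001, -1.0]]
contact_force: [-0.2, -1.0, -0.2]
gripper_width: 36.9
[501.8 252.5 164.3]
```

View pics/w27.png

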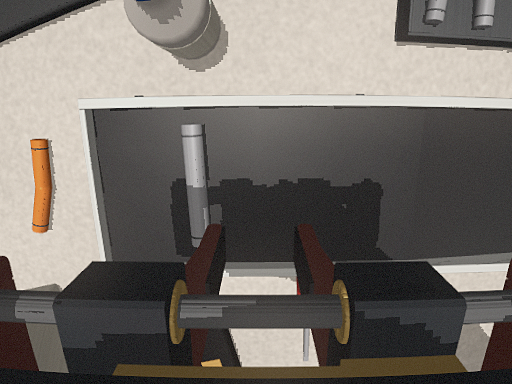

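```bash
python3 - <<'E'
from h import *
np.set_printoptions(precision=1,suppress=True)
p=snapshot('wrist')
for uv in ((193,130),(199,242)): print(uv,onz(p,uv,73))
E
```

```text
(193, 130) [556.3 301.6  73. ]
(199, 242) [462.6 306.   73. ]
```

```bash
python3 -m handwheel '[0.42,0.35,-5.15,0,0, 0.42,0,0,3,0, 0.42,0,0,4.5,0, 0.42,0,0,2.0,0, 0.35,0,0,0,0, 0.35,0,0,0,0, 0.35,0,0,0,0]'
python3 - <<'E'
from h import *
p=snapshot('wrist');cv2.imwrite('pics/w28.png',p['pixels']);print(observe()['ee_pos'])
E
```

```text
t: 47.6
ee_pos: [508.4, 305.5, 71.1]
ee_rot: [[0.999, -0.047, 0.002], [-0.047, -0.999, 0.001], [0.002, -0.001, -1.0]]
contact_force: [-0.5, -0.1, 0.2]
gripper_width: 30.4
[508.25909415 305.47754563  70.95923356]
```

View pics/w28.png

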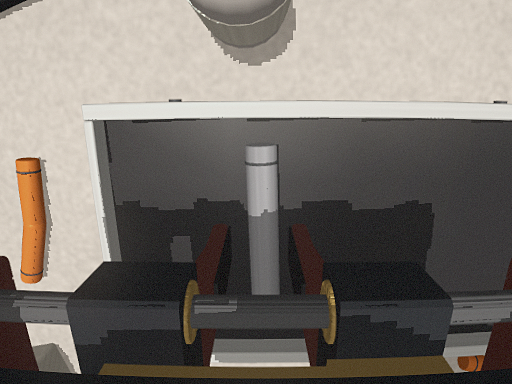

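```bash
python3 -m handwheel '[0.35,0,0,0.2,0, 0.35,0,0.3,0,0, 0.35,0,0.4,0,0, 0.35,0,0.5,0,0, 0.35,0,0.5,0,0, 0.35,0,0.5,0,0, 0.35,0,0.5,0,0, 0.35,0,0.5,0,0]';python3 -m handwheel '[0.35,0,0.6,0,0, 0.35,0,0.6,0,0, 0.35,0,0.6,0,0, 0.35,0,0.6,0,0]'
python3 - <<'E'
from h import *
p=snapshot('wrist');cv2.imwrite('pics/w29.png',p['pixels']);print(observe()['ee_pos'])
E
```

```text
t: 48.65
ee_pos: [506.1, 272.8, 67.7]
ee_rot: [[0.999, -0.046, 0.0], [-0.046, -0.999, 0.0], [0.0, -0.0, -1.0]]
contact_force: [0.3, -0.4, 1.8]
gripper_width: 30.8
t: 49.15
ee_pos: [505.0, 248.8, 67.6]
ee_rot: [[0.999, -0.046, -0.0], [-0.046, -0.999, -0.0], [-0.0, 0.0, -1.0]]
contact_force: [-0.8, -0.9, -0.3]
gripper_width: 30.4
[505.03048276 247.79115601  67.50224737]
```

View pics/w29.png

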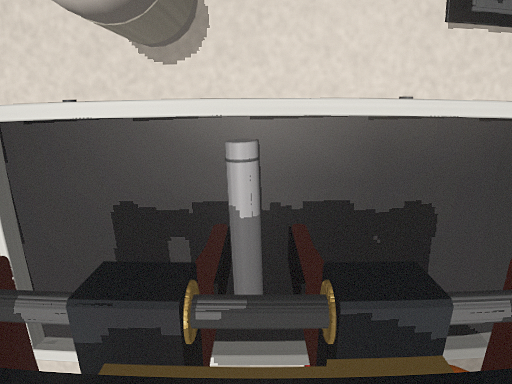

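Pushing properly now. It's following the rear finger.

```bash
python3 -m handwheel '[0.35,0,0.6,0,0, 0.35,0,0.6,0,0, 0.35,0,0.6,0,0, 0.35,0,0.6,0,0, 0.35,0,0.6,0,0, 0.35,0,0.6,0,0, 0.35,0,0.6,0,0, 0.35,0,0.6,0,0]';python3 -m handwheel '[0.35,0,0.6,0,0, 0.35,0,0.6,0,0, 0.35,0,0.6,0,0, 0.35,0,0.6,0,0, 0.35,0,0.6,0,0, 0.35,0,0.6,0,0, 0.35,0,0.6,0,0, 0.35,0,0.6,0,0]';python3 -m handwheel '[0.35,0,0.6,0,0, 0.35,0,0.6,0,0, 0.35,0,0.6,0,0, 0.35,0,0.6,0,0, 0.35,0,0.6,0,0, 0.35,0,0.6,0,0, 0.35,0,0.6,0,0, 0.35,0,0.6,0,0]'
python3 - <<'E'
from h import *
p=snapshot('wrist');cv2.imwrite('pics/w30.png',p['pixels']);print(observe()['ee_pos'])
E
```

```text
t: 50.2
ee_pos: [502.8, 200.9, 67.6]
ee_rot: [[0.999, -0.046, 0.0], [-0.046, -0.999, -0.0], [0.0, 0.0, -1.0]]
contact_force: [-0.1, 0.4, 0.8]
gripper_width: 30.6
t: 51.2
ee_pos: [500.5, 152.9, 67.7]
ee_rot: [[0.999, -0.046, 0.0], [-0.046, -0.999, -0.0], [0.0, 0.0, -1.0]]
contact_force: [-0.4, 0.4, 0.5]
gripper_width: 30.8
t: 52.2
ee_pos: [498.3, 104.9, 67.6]
ee_rot: [[0.999, -0.046, -0.0], [-0.046, -0.999, -0.0], [-0.0, 0.0, -1.0]]
contact_force: [-0.5, 0.3, -0.4]
gripper_width: 30.7
[498.23063067 103.91107145  67.48579463]
```

View pics/w30.png

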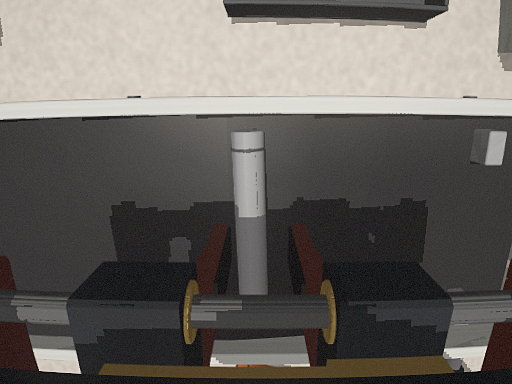

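```bash
python3 -m handwheel '[0.35,0,0.5,0,0, 0.35,0,0.3,0,0, 0.35,0,0,0,0, 0.35,0,0,-1.5,0, 0.35,0,0,-4,0, 0.35,0,0,-5,0, 0.35,0,0,-4,0, 0.35,0,0,0,0]';python3 -m handwheel '[0.4,0,0,0,0, 0.4,0,0,0,0, 0.4,0,0,0,0, 0.4,0,0,0,0, 0.4,0,0,0,0, 0.4,0,0,0,0, 0.4,0,0,0,0]'
python3 - <<'E'
from h import *
p=snapshot('wrist');cv2.imwrite('pics/w31.png',p['pixels']);print(observe()['ee_pos'])
E
```

```text
t: 53.25
ee_pos: [499.6, 98.6, 216.5]
ee_rot: [[0.999, -0.046, 0.006], [-0.046, -0.999, 0.001], [0.006, -0.001, -1.0]]
contact_force: [0.3, 0.8, -0.0]
gripper_width: 30.8
t: 54.12
ee_pos: [498.0, 97.4, 212.6]
ee_rot: [[0.999, -0.046, 0.0], [-0.046, -0.999, -0.0], [0.0, 0.0, -1.0]]
contact_force: [0.5, 0.4, -0.6]
gripper_width: 35.0
[497.95949409  97.41808241 212.65318619]
```

View pics/w31.png

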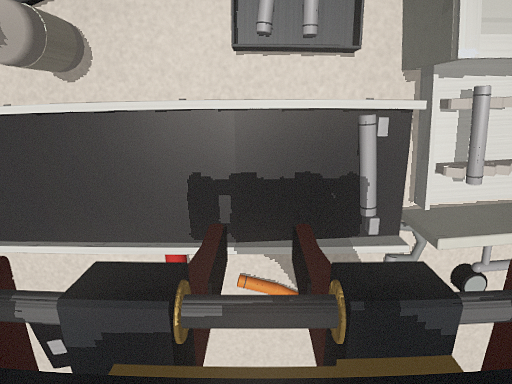

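```bash
python3 - <<'E'
from h import *
np.set_printoptions(precision=1,suppress=True)
p=snapshot('wrist')
A=onz(p,(368,118),62);B=onz(p,(368.5,213),62);print(A,B,(A+B)/2)
E
```

```text
[552.1  -8.   62. ] [456.5 -12.4  62. ] [504.3 -10.2  62. ]
```

```bash
python3 -m handwheel '[0.4,0.5,5.3,0,0, 0.4,0.5,5.2,0,-0.09, 0.4,0,0,5,0, 0.4,0,0,5,0, 0.4,0,0,3.3,0, 0.4,0,0,0,0, 0.4,0,0,0,0]'
python3 - <<'E'
from h import *
p=snapshot('wrist');cv2.imwrite('pics/w32.png',p['pixels']);print(observe()['ee_pos'])
E
```

```text
t: 55.1
ee_pos: [503.9, -7.6, 80.8]
ee_rot: [[0.999, 0.044, 0.001], [0.044, -0.999, 0.0], [0.001, -0.0, -1.0]]
contact_force: [0.1, 0.2, 0.3]
gripper_width: 34.9
[504.27017296  -7.6825265   81.2031316 ]
```

View pics/w32.png

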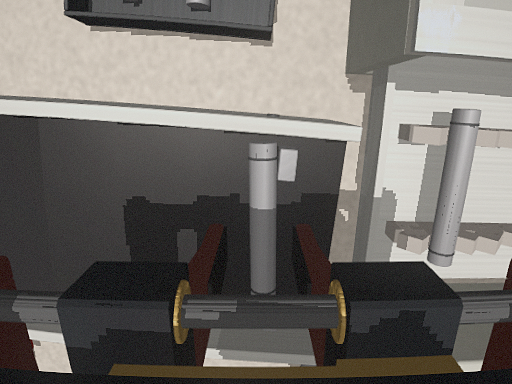

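```bash
python3 -m handwheel '[0.4,0,0.1,1.1,0, 0.4,0,0,1.2,0, 0.4,0,0,0,0, 0.05,0,0,0,0, 0.05,0,0,0,0, 0.05,0,0,0,0, 0.05,0,0,0,0, 0.05,0,0,0,0]' 30; python3 -m handwheel '[0.05,0,0,-1,0, 0.05,0,0,-3,0, 0.05,0,0,-5,0, 0.05,0,0,-5,0, 0.05,0,0,0,0]'
python3 - <<'E'
from h import *
p=snapshot('wrist');cv2.imwrite('pics/w33.png',p['pixels']);print(observe()['ee_pos'])
E
```

```text
t: 56.15
ee_pos: [503.1, -9.0, 56.6]
ee_rot: [[0.999, 0.044, -0.0], [0.044, -0.999, 0.0], [-0.0, -0.0, -1.0]]
contact_force: [0.5, -0.2, -1.8]
gripper_width: 15.4
t: 56.78
ee_pos: [505.4, -8.4, 200.8]
ee_rot: [[0.999, 0.044, 0.007], [0.044, -0.999, -0.001], [0.007, 0.001, -1.0]]
contact_force: [1.0, -1.2, -2.2]
gripper_width: 15.1
[504.07802417  -8.9491053  198.56882572]
```

View pics/w33.png

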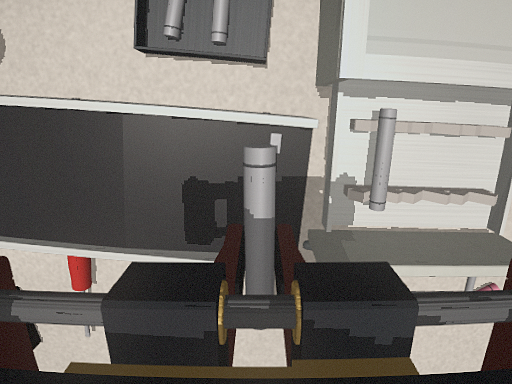

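```bash
python3 -m handwheel '[0.05,0.65,5.72,0,0, 0.05,0.65,5.72,0,0, 0.05,0.65,5.72,0,0.035, 0.05,0,0,4,0, 0.05,0,0,5,0, 0.05,0,0,2.2,0, 0.05,0,0,0,0, 0.05,0,0,0,0]'
python3 - <<'E'
from h import *
p=snapshot('wrist');cv2.imwrite('pics/w34.png',p['pixels']);print(observe()['ee_pos'])
E
```

```text
t: 57.82
ee_pos: [530.4, -179.3, 85.1]
ee_rot: [[1.0, 0.009, 0.0], [0.009, -1.0, 0.0], [0.0, -0.0, -1.0]]
contact_force: [0.1, 0.0, -1.4]
gripper_width: 15.4
[ 530.727437   -179.43700177   85.50253093]
```

View pics/w34.png

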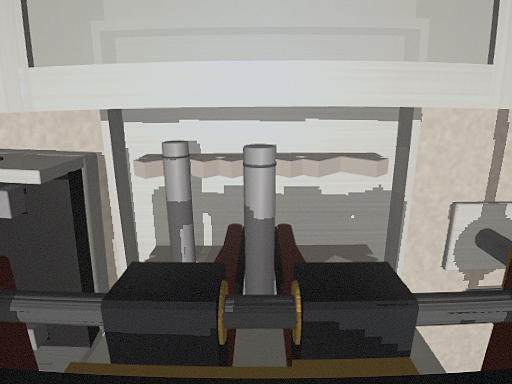

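```bash
python3 -m handwheel '[0.05,0,0,1.5,0, 0.05,0,0,1.5,0, 0.05,0,0,0.6,0, 0.05,0,0,0,0]';python3 -m handwheel '[0.05,0,0,0.3,0, 0.05,0,0,0.1,0, 0.05,0,0,0,0, 0.05,0,0,0,0]'
```

```text
t: 58.38
ee_pos: [529.7, -179.3, 47.9]
ee_rot: [[1.0, 0.009, -0.001], [0.009, -1.0, 0.001], [-0.001, -0.001, -1.0]]
contact_force: [-0.3, 0.1, -0.7]
gripper_width: 15.2
t: 58.88
ee_pos: [530.5, -179.9, 45.1]
ee_rot: [[1.0, 0.009, 0.001], [0.009, -1.0, -0.001], [0.001, 0.001, -1.0]]
contact_force: [0.2, -1.8, 1.3]
gripper_width: 15.1
```

```bash
python3 -m handwheel '[0.3,0,0,0,0, 0.3,0,0,0,0, 0.3,0,0,0,0, 0.3,0,0,0,0]'; python3 -m handwheel '[0.3,0,0,-3,0, 0.3,0,0,-5,0, 0.3,0,0,-5,0, 0.3,-3,0,-2,0, 0.3,-3,0,0,0, 0.3,0,0,0,0]'
python3 - <<'E'
from h import *
np.set_printoptions(precision=1,suppress=True)
p=snapshot('wrist');cv2.imwrite('pics/w35.png',p['pixels']);print(observe()['ee_pos'])
for q,z in (('drawer_bar',78),('valve_grip',106),('loupe',0),('micrometer',5)):
  for d in tip_of(p,q): print(q,d,onz(p,d['at'],z))
E
```

```text
t: 59.38
ee_pos: [530.0, -179.4, 44.6]
ee_rot: [[1.0, 0.009, -0.0], [0.009, -1.0, 0.0], [-0.0, -0.0, -1.0]]
contact_force: [0.0, -0.2, 0.0]
gripper_width: 26.3
t: 60.12
ee_pos: [468.4, -180.6, 195.0]
ee_rot: [[1.0, 0.008, -0.001], [0.008, -1.0, -0.002], [-0.001, 0.002, -1.0]]
contact_force: [-0.7, 0.6, -0.5]
gripper_width: 25.8
[ 469.7 -180.5  195. ]
drawer_bar {'at': [261.5, 261.7], 'conf': 0.59} [ 394.9 -182.9   78. ]
valve_grip {'at': [483.6, 161.3], 'conf': 0.58} [ 498.7 -362.5  106. ]
loupe {'at': [249.8, 268.8], 'conf': 0.87} [ 344.3 -169.8    0. ]
micrometer {'at': [159.9, 234.3], 'conf': 0.74} [391.  -64.3   5. ]
```

View pics/w35.png

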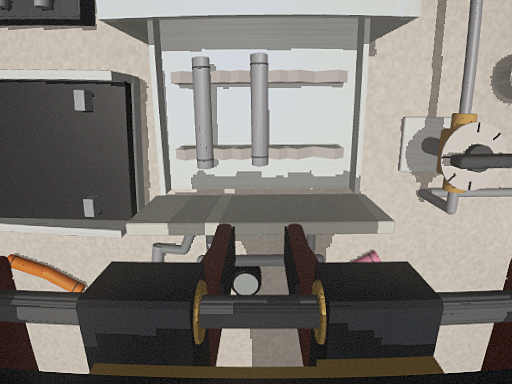

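```bash
python3 -m handwheel '[0,-5.5,0,0,0, 0,-5.5,0,0,0, 0,0,0,5,0, 0,0,0,5,0, 0,0,0,2.5,0, 0,0,0,0,0, 0,0,0,0,0]'
python3 - <<'E'
from h import *
p=snapshot('scene');crop(p,'s36.png',90,90,290,240,4);print(observe()['ee_pos'])
p=snapshot('side');crop(p,'d36.png',200,80,400,230,4)
E
```

```text
t: 61.25
ee_pos: [361.1, -180.9, 70.3]
ee_rot: [[1.0, 0.01, 0.001], [0.01, -1.0, 0.0], [0.001, -0.0, -1.0]]
contact_force: [-1.0, 0.6, 0.5]
gripper_width: 0.5
[ 361.24230261 -181.12618684   70.58716538]
```

View pics/s36.png

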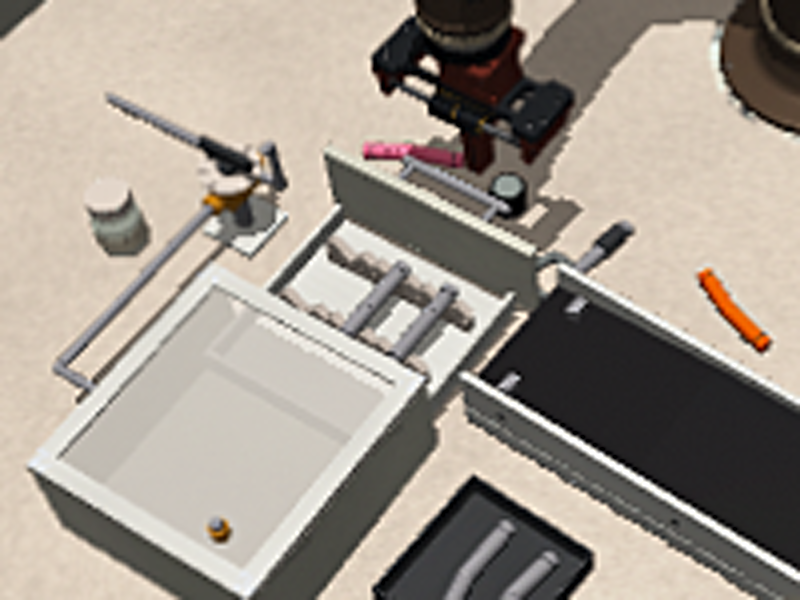

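View pics/d36.png

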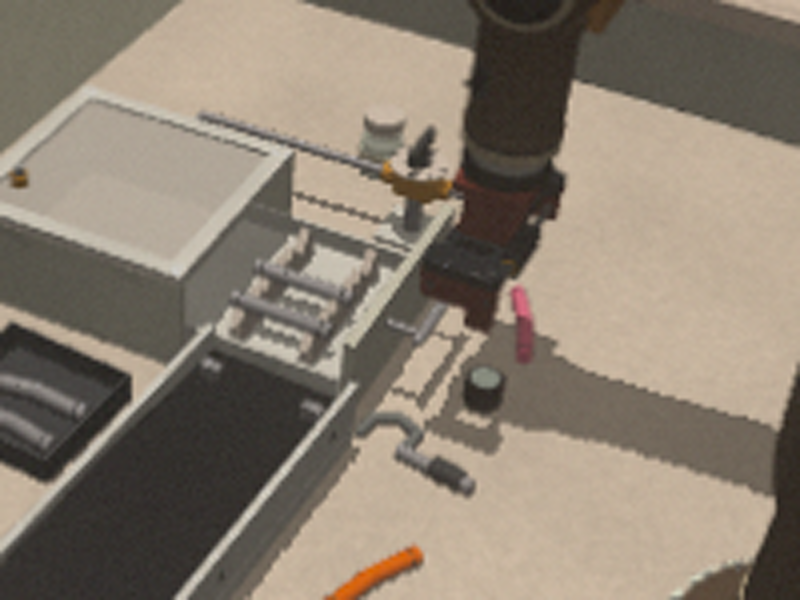

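```bash
python3 -m handwheel '[0,1,0,0,0, 0,0.8,0,0,0, 0,0.6,0,0,0, 0,0.6,0,0,0, 0,0.6,0,0,0, 0,0.6,0,0,0, 0,0.8,0,0,0, 0,1,0,0,0]';python3 -m handwheel '[0,1,0,0,0, 0,1,0,0,0, 0,1,0,0,0, 0,1,0,0,0, 0,1,0,0,0, 0,1,0,0,0, 0,1,0,0,0, 0,1,0,0,0]'
python3 - <<'E'
from h import *
p=snapshot('wrist');cv2.imwrite('pics/w37.png',p['pixels'])
p=snapshot('scene');crop(p,'s37.png',90,90,290,240,4);print(observe()['ee_pos'])
E
```

```text
t: 62.35
ee_pos: [420.6, -180.3, 69.6]
ee_rot: [[1.0, 0.009, -0.0], [0.009, -1.0, 0.0], [-0.0, -0.0, -1.0]]
contact_force: [-1.5, 0.9, -0.4]
gripper_width: 0.7
t: 63.35
ee_pos: [500.8, -179.8, 69.6]
ee_rot: [[1.0, 0.009, 0.0], [0.009, -1.0, 0.0], [0.0, -0.0, -1.0]]
contact_force: [-1.7, 1.8, 0.9]
gripper_width: 0.5
[ 501.94913814 -179.85983265   69.90942722]
```

View pics/w37.png

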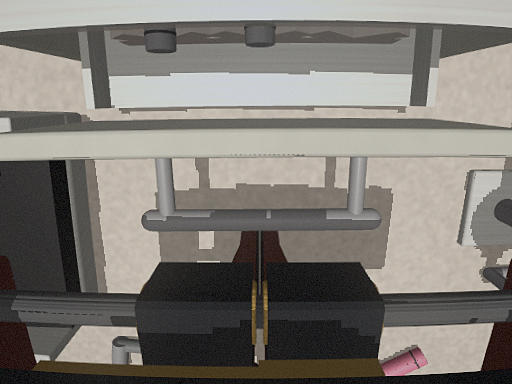

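View pics/s37.png

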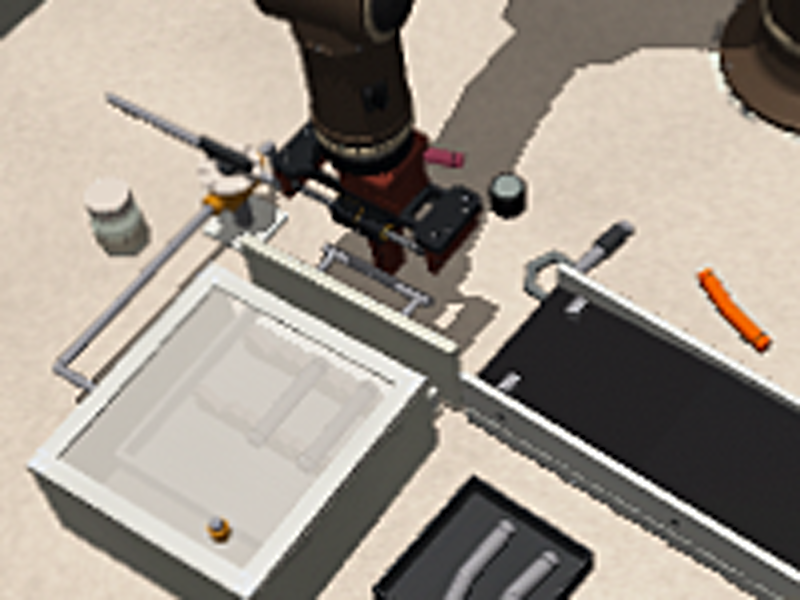

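```bash
python3 -m handwheel '[0,0.8,0,0,0, 0,0.6,0,0,0, 0,0.5,0,0,0, 0,0.5,0,0,0, 0,0.4,0,0,0, 0,0.3,0,0,0, 0,0.3,0,0,0]'; python3 -m handwheel '[0,0.3,0,0,0, 0,0.3,0,0,0]'; python3 -m handwheel '[0,0.3,0,0,0, 0,0.2,0,0,0]'; python3 -m handwheel '[0,0.2,0,0,0, 0,0.2,0,0,0]'
python3 - <<'E'
from h import *
p=snapshot('wrist');cv2.imwrite('pics/w38.png',p['pixels'])
E
```

```text
t: 64.32
ee_pos: [534.3, -179.6, 69.7]
ee_rot: [[1.0, 0.009, -0.0], [0.009, -1.0, -0.0], [-0.0, 0.0, -1.0]]
contact_force: [-1.5, -0.4, -0.0]
gripper_width: 0.5
t: 64.58
ee_pos: [538.9, -179.6, 69.5]
ee_rot: [[1.0, 0.008, -0.003], [0.008, -1.0, -0.0], [-0.003, 0.0, -1.0]]
contact_force: [-11.4, -0.1, 8.0]
gripper_width: 0.2
t: 64.82
ee_pos: [539.0, -179.6, 69.0]
ee_rot: [[1.0, 0.008, -0.013], [0.008, -1.0, -0.001], [-0.013, 0.001, -1.0]]
contact_force: [-26.0, 0.9, 20.9]
gripper_width: 0.6
t: 65.08
ee_pos: [539.1, -179.7, 68.9]
ee_rot: [[1.0, 0.008, -0.02], [0.007, -1.0, -0.002], [-0.02, 0.002, -1.0]]
contact_force: [-39.3, 2.6, 33.9]
gripper_width: 0.5
```

View pics/w38.png

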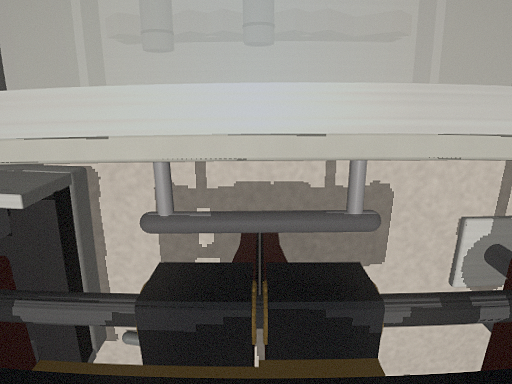

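```bash
python3 -m handwheel '[0,-1.5,0,0,0, 0,-3,0,0,0, 0,0,0,-5,0, 0,0,0,-6,0, 0,0,0,-5,0, 0.3,-3,4,0,0, 0.3,0,5,0,0, 0.3,0,5,0,0]';python3 -m handwheel '[0.3,0,4,0,0, 0.3,0,0,0,0, 0.3,0,0,0,0]'
python3 - <<'E'
from h import *
np.set_printoptions(precision=1,suppress=True)
p=snapshot('wrist');cv2.imwrite('pics/w39.png',p['pixels']);print(observe()['ee_pos'])
for d in tip_of(p,'valve_grip'): print(d,onz(p,d['at'],106))
p=snapshot('scene');crop(p,'s39.png',90,90,290,240,4)
E
```

```text
t: 66.12
ee_pos: [475.9, -321.6, 230.6]
ee_rot: [[1.0, 0.009, 0.002], [0.009, -1.0, -0.002], [0.002, 0.002, -1.0]]
contact_force: [0.3, -0.2, 0.4]
gripper_width: 25.3
t: 66.5
ee_pos: [476.4, -359.0, 229.7]
ee_rot: [[1.0, 0.01, 0.001], [0.01, -1.0, 0.001], [0.001, -0.001, -1.0]]
contact_force: [0.9, 0.6, -0.2]
gripper_width: 26.4
[ 476.5 -358.6  229.8]
{'at': [264.3, 161.4], 'conf': 0.95} [ 498.3 -362.6  106. ]
```

View pics/w39.png

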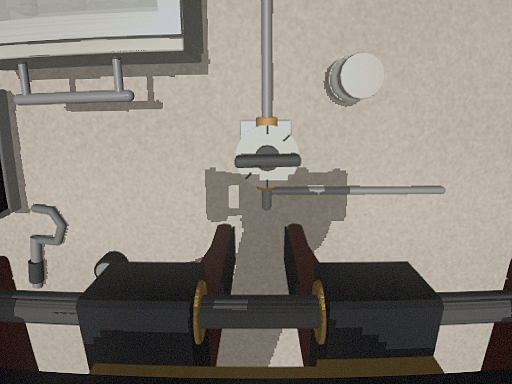

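View pics/s39.png

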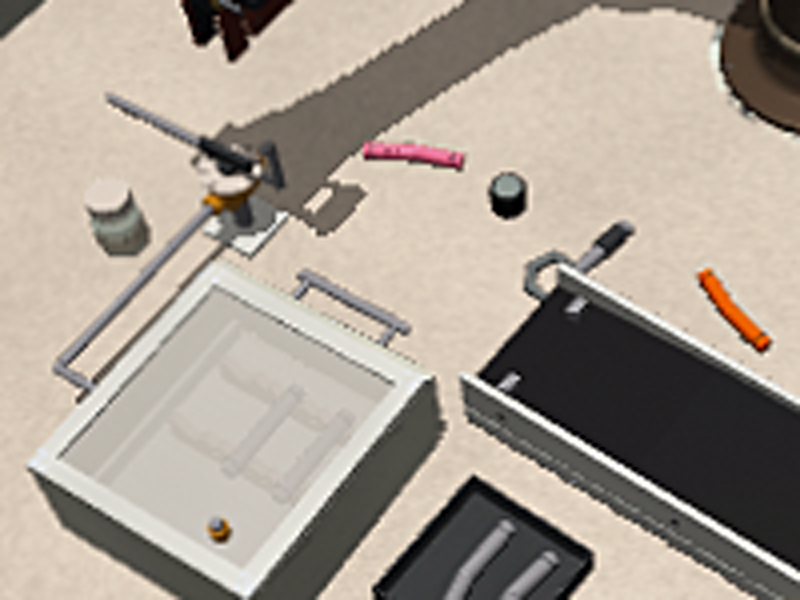

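```bash
python3 - <<'E'
from h import *
np.set_printoptions(precision=1,suppress=True)
p=snapshot('wrist');print(observe()['joint_positions'])
A,B=onz(p,(236.5,160.5),115),onz(p,(300,159.5),115);print(A,B,(A+B)/2)
print(onz(p,(267.5,157),115))
crop(p,'w39c.png',200,90,340,220,5)
a=snapshot('scene');b=snapshot('side')
x=[(c,tip_of(c,'valve_grip')[0]['at']) for c in(a,b)];print(x[0][1],x[1][1],tri(*x))
E
```

```text
[ 61.7  25.6 -40.4  93.1  17.6  67.8 -72. ]
[ 500.3 -338.1  115. ] [ 501.8 -392.9  115. ] [ 501.  -365.5  115. ]
[ 503.6 -364.8  115. ]
[144.1, 127.8] [200.3, 185.2] (array([641.6, -36.9, 202.9]), [array([48.1, 52.8]), array([ 29.2, -57.7])])
```

View pics/w39c.png

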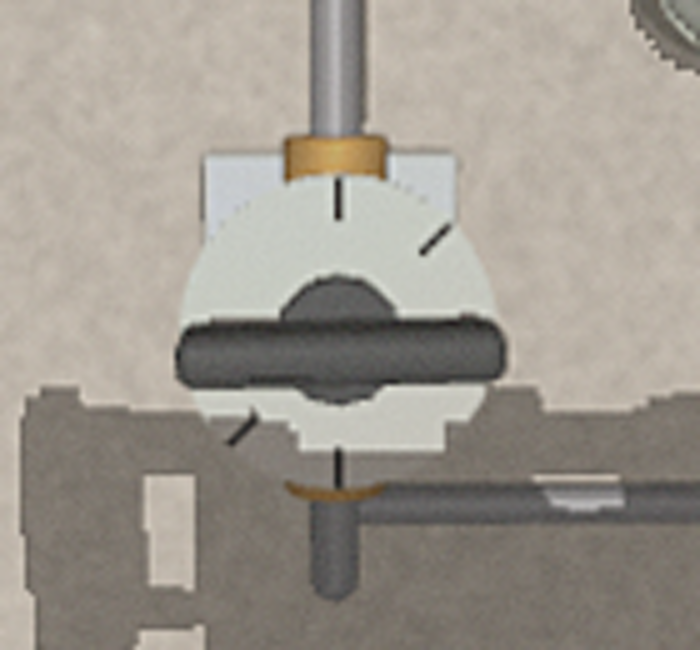

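```bash
python3 -m handwheel '[0.4,1.2,0.25,0,0, 0.4,1.2,0.25,0,-0.15, 0.4,0,0,0,-0.15, 0.4,0,0,0,0]'
python3 - <<'E'
from h import *
np.set_printoptions(precision=1,suppress=True)
s=observe();print(s['joint_positions'],s['ee_pos'],s['ee_rot'][:,1])
E
```

```text
t: 67.4
ee_pos: [500.5, -364.7, 229.3]
ee_rot: [[0.953, 0.303, 0.0], [0.303, -0.953, 0.001], [0.001, -0.001, -1.0]]
contact_force: [-0.1, -0.2, -0.8]
gripper_width: 34.9
[ 61.8  28.9 -43.5  89.7  20.7  69.8 -57.7] [ 500.5 -364.7  229.3] [ 0.3 -1.  -0. ]
```

```bash
python3 -m handwheel '[0.4,0,0,0,-0.161, 0.4,0,0,0,-0.161, 0.4,0,0,0,-0.161, 0.4,0,0,0,-0.161, 0.4,0,0,0,-0.161, 0.4,0,0,0,-0.161, 0.4,0,0,0,-0.161, 0.4,0,0,0,-0.161]'; python3 -m handwheel '[0.4,0,0,4,0, 0.4,0,0,4,0, 0.4,0,0,1.5,0, 0.4,0,0,0,0, 0.4,0,0,0,0]'
python3 - <<'E'
from h import *
p=snapshot('wrist');cv2.imwrite('pics/w40.png',p['pixels'])
p=snapshot('scene');crop(p,'s40.png',90,70,250,190,5)
p=snapshot('side');crop(p,'d40.png',240,60,400,180,5)
print(observe()['ee_pos'],observe()['ee_rot'][:,1])
E
```

```text
t: 68.4
ee_pos: [500.0, -364.9, 229.6]
ee_rot: [[-0.027, 1.0, 0.0], [1.0, 0.027, -0.0], [-0.0, 0.0, -1.0]]
contact_force: [0.3, -0.8, 0.4]
gripper_width: 35.2
t: 69.03
ee_pos: [500.8, -365.0, 136.3]
ee_rot: [[-0.025, 1.0, 0.002], [1.0, 0.025, -0.001], [-0.001, 0.002, -1.0]]
contact_force: [0.1, 0.1, 0.2]
gripper_width: 35.2
[ 500.44638031 -365.10340754  136.00199085] [0.99967185 0.02557075 0.00152515]
```

View pics/w40.png

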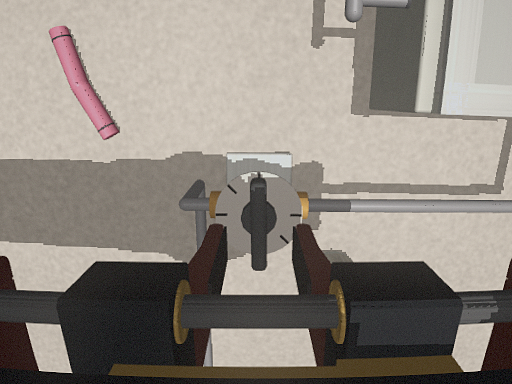

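View pics/s40.png

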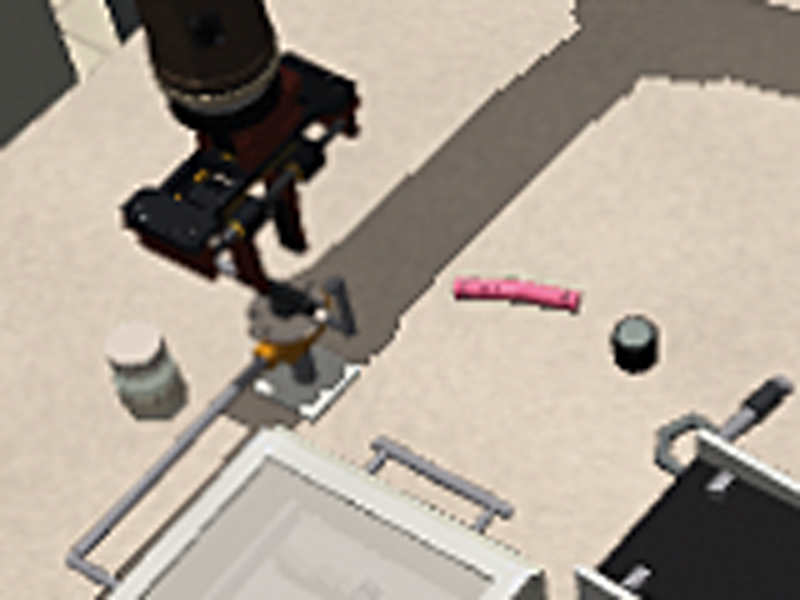

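View pics/d40.png

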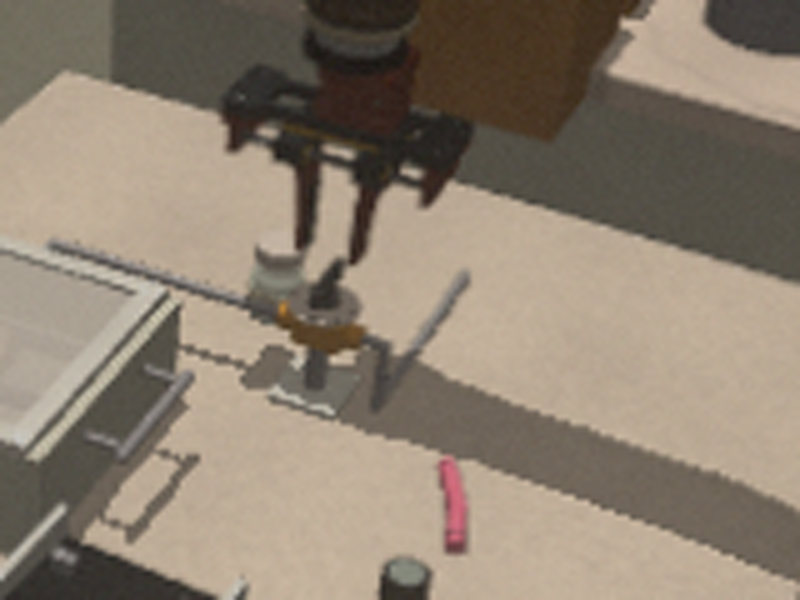

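```bash
python3 -m handwheel '[0.4,0,0,2,0, 0.4,0,0,1.7,0, 0.4,0,0,0,0]'; python3 -m handwheel '[0.05,0,0,0,0, 0.05,0,0,0,0, 0.05,0,0,0,0, 0.05,0,0,0,0, 0.05,0,0,0,0, 0.05,0,0,0,0]' 20
```

```text
t: 69.55
ee_pos: [498.5, -364.3, 95.3]
ee_rot: [[-0.026, 1.0, -0.003], [1.0, 0.026, 0.002], [0.002, -0.003, -1.0]]
contact_force: [0.8, 0.3, 0.2]
gripper_width: 34.9
t: 70.3
ee_pos: [500.3, -364.9, 98.1]
ee_rot: [[-0.026, 1.0, 0.001], [1.0, 0.026, -0.0], [-0.0, 0.001, -1.0]]
contact_force: [2.8, -0.1, 3.0]
gripper_width: 9.9
```

```bash
python3 -m handwheel '[0.05,0,0,0,-0.157, 0.05,0,0,0,-0.157, 0.05,0,0,0,-0.157, 0.05,0,0,0,-0.157, 0.05,0,0,0,-0.157, 0.05,0,0,0,0, 0.05,0,0,0,0]'; python3 -m handwheel '[0.3,0,0,0,0, 0.3,0,0,0,0, 0.3,0,0,0,0, 0.3,0,0,0,0, 0.3,0,0,-4,0, 0.3,0,0,-5,0, 0.3,-2,0,-3,0, 0.3,0,0,0,0]'
python3 - <<'E'
from h import *
p=snapshot('wrist');cv2.imwrite('pics/w41.png',p['pixels'])
E
```

```text
t: 71.18
ee_pos: [499.7, -365.2, 98.1]
ee_rot: [[-0.725, 0.689, 0.0], [0.689, 0.725, -0.001], [-0.0, -0.0, -1.0]]
contact_force: [-1.1, -0.6, 5.5]
gripper_width: 10.1
t: 72.18
ee_pos: [515.8, -379.4, 219.9]
ee_rot: [[-0.724, 0.69, 0.003], [0.69, 0.724, -0.002], [-0.004, 0.001, -1.0]]
contact_force: [0.1, -1.4, -0.7]
gripper_width: 26.6
```

View pics/w41.png

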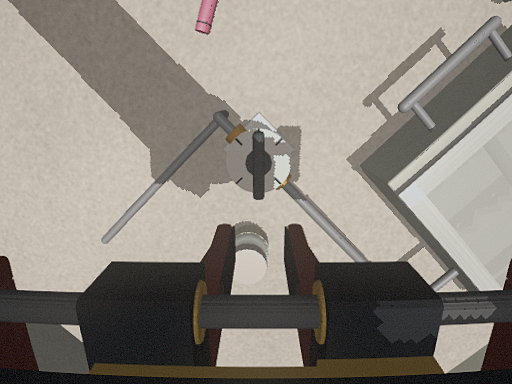

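```bash
python3 - <<'E'
from h import *
np.set_printoptions(precision=2,suppress=True)
p=snapshot('wrist');crop(p,'w41c.png',200,90,340,220,5)
A,B=onz(p,(258.5,132),115),onz(p,(258.5,197),115);v=A-B
C,D=onz(p,(283,185),75),onz(p,(345,247),75);w=D-C
print(np.degrees(np.arctan2(v[1],v[0])),np.degrees(np.arctan2(w[1],w[0])))
a=snapshot('scene');crop(a,'s41.png',90,90,290,280,3)
E
```

```text
136.42859769608205 1.2461029135608257
```

View pics/w41c.png

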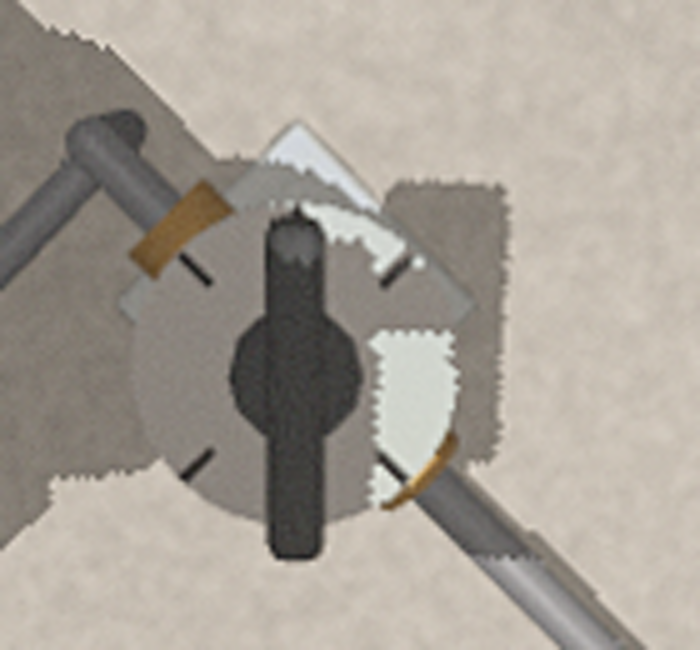

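View pics/s41.png

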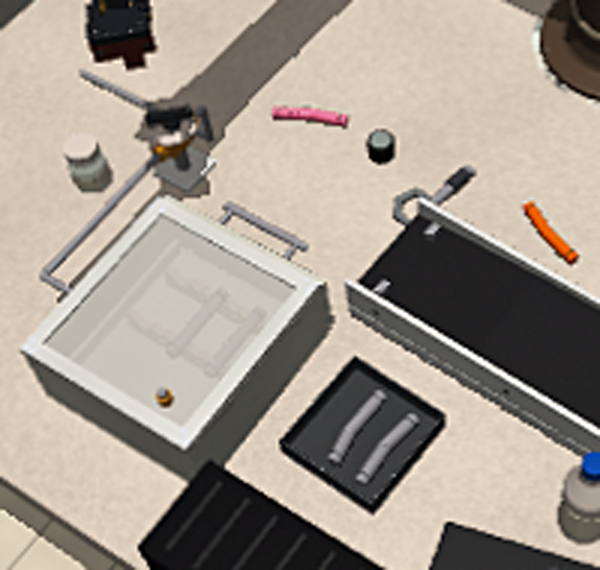

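```bash
python3 -c "
from rig import *
print(observe()['contact_force'],observe()['t']);close_job()"
```

```text
[-0.32863951  0.22940157  0.10146316] 72.325
the job is handed in; nothing more can be done
```

I rolled all four shafts that were on the ledge, sorted them, shut the drawer, then opened the valve to half and handed the job in at about 72 s. It reported no verdict.

- **Sorting:** two shafts rolled to the stop lugs and went into the left and middle V grooves. Two hung up on the ramp and went into the reject tray.
- **Tray knocked:** the tray was knocked a few centimetres while I was carrying the first bent shaft. I found it again before putting the shaft down.
- **Push that slipped:** on the first push of the fourth shaft the finger rode up over it, with about 25 N upward at the wrist. The shaft stayed on the ledge. I lowered the fingers, pushed again and it rolled to the stop, where it lay a few degrees off square.
- **Drawer:** I pushed it until it stopped hard, with wrist readings up to about 39 N along the push and 34 N upward. The picture showed the front panel flush with the box.
- **Last checks:**
  - Both straight shafts show in the grooves through the clear top.
  - Both bent shafts lie in the tray.
  - The valve bar covers the half marks, at about 45–46° from shut.
  - Nothing else on the bench looks moved, by eye only.
  - The gripper is clear of everything.
- **Checks that disagreed:** late in the job one camera pair gave a useless position for the valve. I used the wrist camera instead, and the grasp held.

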